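# Turn the clogged strainer slide of an injection pump end for end

### The job

The strainer slide in the resin injection pump has clogged at its inner (red) end: push the red ejector plunger at the back of the pump all the way in so that the slide comes out at the mouth, then draw the slide right out, turn it end for end, and put it back with the clean green end inside, pushed fully home against its stop so that the plunger is pushed right back out too. Leave the two jars and the brass elbow where they are.

Things in the scene. Friction and masses are not known exactly. Their poses are not given: they have to be found in the camera images.
- pump: Injection pump, fixed. Its grey strainer block is 125 mm long, 60 wide, 60 tall. Origin on the bench under the middle of the slot mouth; x points level out of the mouth (the way the slide is drawn out), z up; the block spans x = -125 to 0 mm. Beside it lies a blue motor, 90 mm tall, from y = -65 to -145 mm and x = -187 to -10 mm.
- mouth (a point): Centre of the slot mouth on the block's face (x = 0), 38 mm above the bench, axes as the pump's. The slot is 38.4 mm wide, slightly flared at the mouth; floor 30 mm, roof 48.5 mm above the bench; its stop is 117 mm behind the mouth. A small roof window 70 to 104 mm behind the mouth shows the screen in use.
- sill (a point): End of the narrow aluminium sill that continues the slot floor outside the mouth, centre of its upper edge: 40 mm in front of the mouth face, 30 mm above the bench; the sill is 20 mm wide and level.
- slide: Strainer slide, a loose flat aluminium bar 120 x 36 x 16 mm (x, y, z), about 0.18 kg, origin at its centre; +x end green (clean), -x end red (clogged). At the start it is in the slot, red end inside, the green end only about 3.5 mm out of the mouth, too little to grip. Fully home, either way round, it stands 3 mm out. It may be laid flat on the bench to change grip.
- clean (a point): Centre of the clean white screen, 30 mm from the slide's centre towards the green end.
- clogged (a point): Centre of the clogged brown screen, 30 mm from the slide's centre towards the red end.
- ejector (a joint): Travel of the ejector plunger in m: 0 = fully out at the back (start), 0.04 = pushed fully in towards the mouth. Its rod pushes the slide; it moves against about 4 N of friction and stays where it is left; the slide going home pushes it back to 0. Fully in, the slide's end stands about 43 mm out of the mouth.
- ejector_face (a point): Centre of the flat outer face of the red plunger knob (24 mm across, on a 12 mm rod), on the slot's centre line, 38 mm above the bench; at the start 185 mm behind the mouth, 60 mm behind the back of the block. Push it along the pump's +x.
- jar_red: Bystander, leave alone: white plastic jar with red lid, 100 mm across, 150 mm tall; origin at its underside.
- jar_open: Bystander, leave alone: open white plastic jar, 100 mm across, 130 mm tall; origin at its underside.
- elbow: Bystander, leave alone: brass pipe elbow lying flat, about 45 mm; origin at its underside.
There are look-alikes about, which are no part of the job. There is more than one size of the slide; the job needs the middle-sized.

How it is judged:
By the outcome, as a careful person would: the job done as asked, in the order asked, and still so for the second after the job is handed in, with the robot touching nothing.
It also fails if it takes over 72 s, if anything falls off the work surface, if the arm or the gripper's body presses on something with over 40 N, if the wrist force passes 120 N, or if a joint passes its speed limit or range.

### The arm

A 7-joint arm with a two-finger parallel gripper is mounted at the origin on the work surface. World frame = base frame: x ahead of the robot, y to its left, z up, the work surface at z = 0. Lengths are in mm, angles in rad, forces in N, time in s.
With the tool pointing down it reaches from about 400 to 875 mm from the base axis. Payload 4.4 kg.
Tool frame: the origin (TCP) lies at the very end of the fingers, on their centre line; the grasp point (between the pads) lies 19 mm behind it; y points along the fingers, z is the direction in which the jaws open and shut, and the axes are right-handed (so a half turn about y gives the same grasp; the last joint's range is limited). The gripper opens to 85 mm and grips with 20 to 120 N. Pads are 22 mm wide; open, the fingers measure 114 mm over their backs; the gripper's body (76 mm by 85 mm) begins 54 mm behind the grasp point. The pads swing forward as they close: fully open they stand 13 mm farther back than shut.
Start: joints at [-1.324, 0.628, 0.038, 1.517, -0.027, 0.996, -0.02], TCP at [199.997, 618.481, 231.313] pointing down, gripper open.
Joint ranges: [-3.06, 3.06], [-0.37, 2.12], [-1.25, 1.32], [0.18, 2.47], [-1.1, 4.24], [0.23, 1.98], [-2.94, 2.94]. Speed limits (rad/s): [2.57, 2.57, 3.14, 3.14, 3.14, 3.14, 3.14].

### API

Orientations are given as [roll, pitch, yaw] about the fixed x, y, z axes, in that order (R = Rz(yaw) Ry(pitch) Rx(roll)).
In Python, from cell import read_state, get_image, finish_job gives the robot as it stands. The module is installed in compiled form; this text tells all that it offers.
- The arm moves only by the tool servo_tool, never from a script. Its argument "increments" is a list of rows, each an object of numbers: "dx", "dy", "dz": the shift along the world's x, y, z in cm; "ax", "ay", "az": the turn, a rotation vector about the world's x, y, z in rad; "claw": the closure, from -1 (fully open) to 1 (shut). A call has 1 to 8 rows; each row is the pose to reach, as a shift and turn from the pose commanded when the call began; what a row does not reach only later rows make up. A row lasts 1/12 s, in which the tool goes at most 41.7 mm and 7.16 degrees, less where a joint would pass 70% of its speed; a pose out of reach is approached as far as the arm can. A call with a gripper value outside its range is refused whole. The fingers move at their own pace and stop on an object; the grip force is fixed at half the most. Time passes only in rows, so rows that repeat a pose let the fingers close. It gives the time, the measured TCP pose, the force and the opening at its end, in the units of the state.
- read_state(): the state, without advancing time (a new reading comes with each control period).
- get_image(name): name is "scene" or "top" or "wrist"; returns a dict with "color" (480x640x3 uint8, red, green, blue), "fov_y" (degrees; the focal length in pixels is half the picture's height over the tangent of half this angle, whatever the lens; pixels are square), "cx", "cy" (the principal point, pixels), "R" (3x3) and "t" (3): a world point X has camera coordinates R X + t. Camera axes: x right, y down, z forward; pixel columns grow to the right and rows downward; lengths in mm; the calibration is good to about 2 mm. A picture is of the moment at which its call begins. There is no depth.
- finish_job(): hands the job in, once; it reports no verdict.
The state is a dict: "clock": time; "qpos": joint angles; "qd": joint speeds; "tau": joint torques, N m; "eef_pos": TCP position; "tool_rot": TCP orientation; "force": force on the tool from outside, world axes, zero at the start; "torque": the same for the moment, N m; "width": finger opening in mm.
Only numpy, scipy, OpenCV 4.12 (cv2) and the standard library are available. Lean on these libraries where they do the work, as an engineer would, in place of code of your own. Each camera call takes 0.05 s, during which the arm holds its last target.

## Working session

There is one attempt and no reset: what is moved stays moved. The work goes in short steps, Python scripts to look and compute and a tool call to move; the robot and the scene stay as the last step left them, time stands still between calls to the robot, and variables do not carry over. Pictures are saved under pics/ and viewed, and the job is handed in when it is done.

Besides the shell and the picture viewer there is one more tool, called after "Emit:" by a JSON object that holds its "name" and its "arguments". servo_tool: Moves the arm, as the interface text tells. Its arguments: {"type":"object","properties":{"increments":{"type":"array","items":{"type":"object","properties":{"dx":{"type":"number"},"dy":{"type":"number"},"dz":{"type":"number"},"ax":{"type":"number"},"ay":{"type":"number"},"az":{"type":"number"},"claw":{"type":"number"}}}}},"required":["increments"]}

```bash
mkdir -p pics
cat > h.py <<'E'
from cell import *
import cv2, numpy as np, pickle
def snap(name, out):
    im=get_image(name); cv2.imwrite(f'pics/{out}.png', im['color'][:,:,::-1]); pickle.dump(im,open(f'pics/{out}.pkl','wb')); return im
def load(out): return pickle.load(open(f'pics/{out}.pkl','rb'))
def K(im):
    f=240/np.tan(np.radians(im['fov_y'])/2); return np.array([[f,0,im['cx']],[0,f,im['cy']],[0,0,1]])
def proj(im,P):
    c=(im['R']@np.atleast_2d(P).T).T+im['t']; p=(K(im)@c.T).T; return p[:,:2]/p[:,2:]
def ray(im,uv,z):
    d=im['R'].T@np.linalg.inv(K(im))@np.array([uv[0],uv[1],1.]); o=-im['R'].T@im['t']
    return o+d*(z-o[2])/d[2]
E
python3 - <<'E'
from h import *
for n in ['scene','top','wrist']:
    im=snap(n,n+'0'); print(n,im['fov_y'],-im['R'].T@im['t'])
s=read_state();print(s)
E
```

```text
scene 44.91681133501044 [ 968.63664227  357.06530973 1139.75028251]
top 51.82252155141093 [ 243.03427547   -7.17580188 1183.81082942]
wrist 64.37549296302767 [133.02594385 640.75075587 372.25110197]
{'clock': 0.15, 'qpos': array([-1.32378519,  0.62917158,  0.03843412,  1.51813026, -0.02699318,
        0.99630047, -0.01998493]), 'qd': array([ 0.00167985, -0.00232964,  0.0004227 , -0.00191707,  0.00032699,
        0.00097955, -0.0004825 ]), 'tau': array([ 1.96978457e-03, -5.63792217e+01,  1.22774441e+00, -1.93651628e+01,
        1.11548096e-02,  7.34774920e-03, -2.19448378e-05]), 'eef_pos': array([199.84408064, 618.01679373, 230.57807788]), 'tool_rot': array([-1.57228858e+00, -6.56282163e-06, -3.12780613e-01]), 'force': array([-0.34499515, -0.07493985, -0.04335474]), 'torque': array([0.00123859, 0.02188601, 0.03981224]), 'width': 85.50035555420762}
```

View pics/scene0.png

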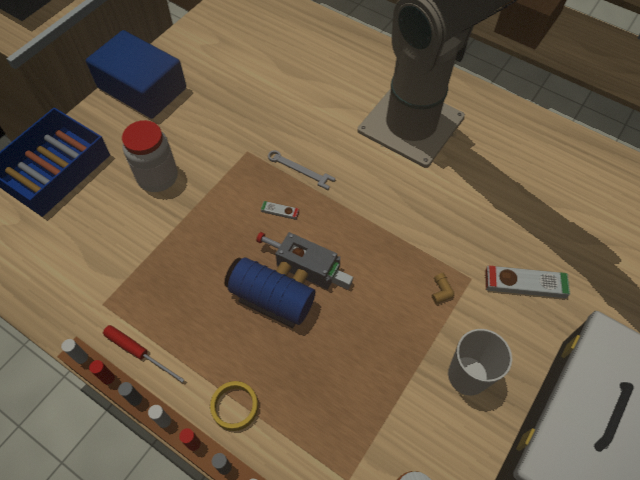

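View pics/top0.png

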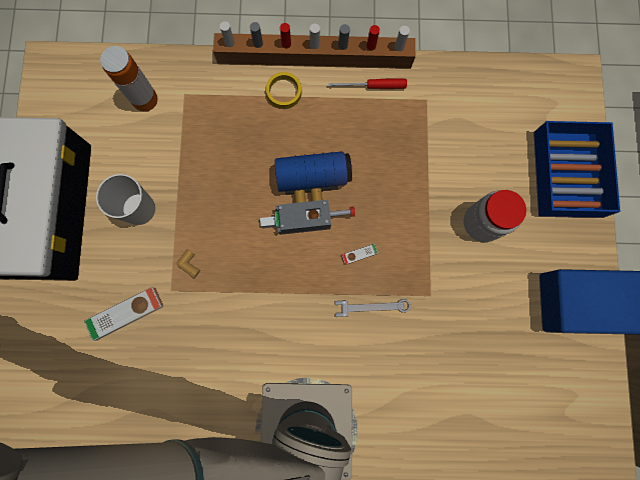

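View pics/wrist0.png

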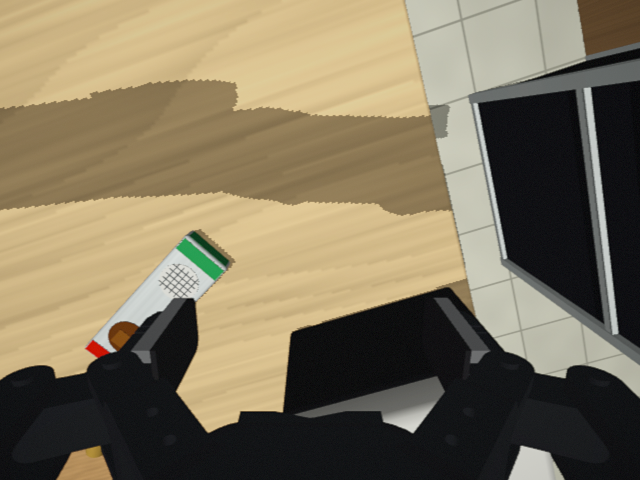

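The top view shows the pump with its mouth on the left near (278,222) and the red plunger on the right near (352,212). The small and large slides are look-alikes. I'll zoom in to fit the pose.

Run:
```python
from h import *
a=load('top0')['color'][:,:,::-1][140:250,245:375]; b=load('scene0')['color'][:,:,::-1][215:335,215:365]
cv2.imwrite('pics/a.png',cv2.resize(a,None,fx=6,fy=5.4,interpolation=cv2.INTER_CUBIC) if 0 else cv2.resize(a,None,fx=5,fy=5,interpolation=cv2.INTER_CUBIC))
cv2.imwrite('pics/b.png',cv2.resize(b,None,fx=5,fy=5,interpolation=cv2.INTER_CUBIC))
```

```text
(no output)
```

View pics/a.png

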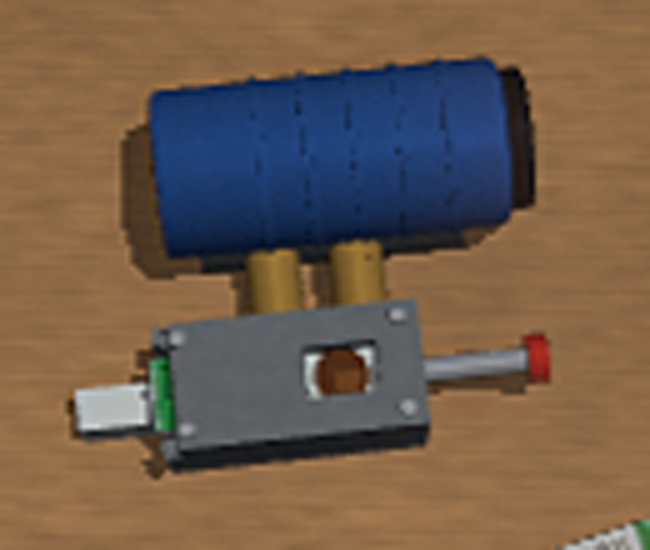

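View pics/b.png

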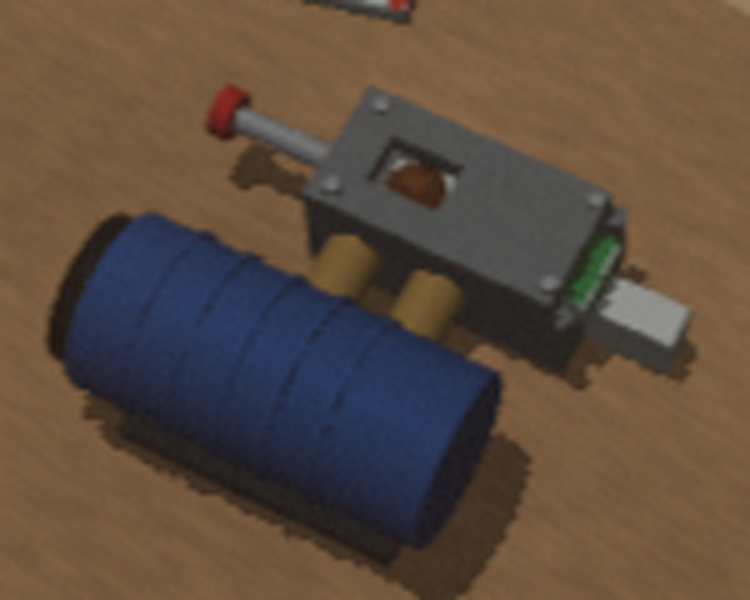

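Run:
```python
from h import *
from scipy.optimize import least_squares
t=load('top0');s=load('scene0')
cv=lambda p,o:[(p[0]+.5)/5-.5+o[0],(p[1]+.5)/5-.5+o[1]]
T=[((0,30,60),(175,449)),((0,-30,60),(157,331)),((-125,-30,60),(415,300)),((-125,30,60),(428,430)),((40,-10,30),(73,390)),((40,10,30),(79,430)),((-185,0,38),(549,358))]
S=[((0,30,60),(610,197)),((0,-30,60),(560,305)),((-125,-30,60),(305,195)),((-125,30,60),(370,87)),((40,10,30),(690,316)),((40,-10,30),(672,348)),((-185,0,38),(215,109))]
def W(q,P):
    c,n=np.cos(q[2]),np.sin(q[2]);P=np.array(P,float);return np.c_[q[0]+c*P[:,0]-n*P[:,1],q[1]+n*P[:,0]+c*P[:,1],P[:,2]]
def res(q,sel='ts'):
    r=[]
    if 't' in sel: r.append(proj(t,W(q,[a for a,_ in T]))-[cv(b,(245,140)) for _,b in T])
    if 's' in sel: r.append(proj(s,W(q,[a for a,_ in S]))-[cv(b,(215,215)) for _,b in S])
    return np.concatenate(r)
for sel in ['ts','t','s']:
    o=least_squares(lambda q:res(q,sel).ravel(),[450,60,1.6]);print(sel,o.x);print(res(o.x,sel).round(1).tolist())
q=least_squares(lambda q:res(q).ravel(),[450,60,1.6]).x
print(W(q,[(0,0,38),(40,0,30),(-185,0,38)]))
# others
print('jar',ray(t,(490,218),0),'elbow',ray(t,(187,263),10),'jaropen',ray(t,(128,202),0))
print('small',ray(t,(360,254),10))
```

```text
ts [482.72835225  78.73255893   1.69861344]
[[-1.3, 0.1], [-0.2, -1.5], [1.5, -0.8], [1.8, -1.8], [1.6, -0.5], [1.2, -0.3], [0.8, -0.5], [4.2, 0.6], [1.5, 1.7], [-0.4, -0.7], [0.2, -0.8], [0.3, -1.6], [-0.1, -0.4], [0.9, -0.4]]
t [481.0527987   80.50105944   1.69524669]
[[-2.1, 0.8], [-0.9, -0.8], [0.8, 0.0], [1.0, -0.9], [0.9, 0.2], [0.4, 0.4], [0.1, 0.4]]
s [484.13671716  77.34300916   1.70144416]
[[3.2, 0.7], [0.6, 1.8], [-1.3, -0.4], [-0.8, -0.5], [-0.6, -1.5], [-1.0, -0.3], [-0.1, -0.1]]
[[ 482.72835225   78.73255893   38.        ]
 [ 477.62957772  118.40625927   30.        ]
 [ 506.31018445 -104.75830512   38.        ]]
jar [ 503.61748658 -439.65165487    0.        ] elbow [376.52866858 293.21003238  10.        ] jaropen [524.96099721 449.38550609   0.        ]
small [ 406.4828441  -119.20334492   10.        ]
```

```bash
cat > fit.py <<'E'
from h import *
from scipy.optimize import least_squares
t=load('top0');s=load('scene0')
cv=lambda p,o:[(p[0]+.5)/5-.5+o[0],(p[1]+.5)/5-.5+o[1]]
T=[((-125,-30,60),(415,300)),((-125,30,60),(428,430)),((40,-10,30),(73,390)),((40,10,30),(79,430)),((-185,0,38),(549,358))]
S=[((-125,-30,60),(305,195)),((-125,30,60),(370,87)),((40,10,30),(690,316)),((40,-10,30),(672,348)),((-185,0,38),(215,109))]
def W(q,P):
    c,n=np.cos(q[2]),np.sin(q[2]);P=np.array(P,float).reshape(-1,3);return np.c_[q[0]+c*P[:,0]-n*P[:,1],q[1]+n*P[:,0]+c*P[:,1],P[:,2]]
def res(q,sel='ts'):
    r=[]
    if 't' in sel: r.append(proj(t,W(q,[a for a,_ in T]))-[cv(b,(245,140)) for _,b in T])
    if 's' in sel: r.append(proj(s,W(q,[a for a,_ in S]))-[cv(b,(215,215)) for _,b in S])
    return np.concatenate(r)
if __name__=='__main__':
  for sel in ['ts','t','s']:
    o=least_squares(lambda q:res(q,sel).ravel(),[450,60,1.6]);print(sel,o.x);print(res(o.x,sel).round(1).tolist())
  q=least_squares(lambda q:res(q).ravel(),[450,60,1.6]).x
  print(W(q,[(0,0,38),(40,0,30),(-185,0,38),(-225,0,150)]))
E
python3 fit.py
```

```text
ts [483.0693169   80.56925563   1.69459755]
[[0.8, -0.8], [1.0, -1.7], [0.9, -0.7], [0.4, -0.5], [0.1, -0.4], [0.3, -0.4], [0.9, -0.4], [1.0, -0.9], [0.5, 0.2], [1.7, -0.1]]
t [481.28746546  81.99802659   1.69150874]
[[0.2, 0.1], [0.3, -0.8], [0.2, -0.0], [-0.3, 0.2], [-0.5, 0.6]]
s [484.59927698  79.49857028   1.6973104 ]
[[-0.6, 0.0], [0.0, -0.0], [0.2, -0.7], [-0.3, 0.4], [0.8, 0.3]]
[[ 483.0693169    80.56925563   38.        ]
 [ 478.12990813  120.2631121    30.        ]
 [ 505.91408248 -103.01483051   38.        ]
 [ 510.85349125 -142.70868698  150.        ]]
```

Emit:
{"name": "servo_tool", "arguments": {"increments": [{"dx": 12, "dy": -30, "dz": 0, "az": -0.8, "claw": 1}, {"dx": 12, "dy": -30, "dz": 0, "az": -0.8, "claw": 1}, {"dx": 12, "dy": -30, "dz": 0, "az": -0.8, "claw": 1}, {"dx": 12, "dy": -30, "dz": 0, "az": -0.8, "claw": 1}, {"dx": 12, "dy": -30, "dz": 0, "az": -0.8, "claw": 1}, {"dx": 12, "dy": -30, "dz": 0, "az": -0.8, "claw": 1}, {"dx": 12, "dy": -30, "dz": 0, "az": -0.8, "claw": 1}, {"dx": 12, "dy": -30, "dz": 0, "az": -0.8, "claw": 1}]}}

```text
invalid input at $.increments[0]: expected keys dx, dy, dz, ax, ay, az, claw
```

Emit:
{"name": "servo_tool", "arguments": {"increments": [{"dx": 12, "dy": -30, "dz": 0, "ax": 0, "ay": 0, "az": -0.8, "claw": 1}, {"dx": 12, "dy": -30, "dz": 0, "ax": 0, "ay": 0, "az": -0.8, "claw": 1}, {"dx": 12, "dy": -30, "dz": 0, "ax": 0, "ay": 0, "az": -0.8, "claw": 1}, {"dx": 12, "dy": -30, "dz": 0, "ax": 0, "ay": 0, "az": -0.8, "claw": 1}, {"dx": 12, "dy": -30, "dz": 0, "ax": 0, "ay": 0, "az": -0.8, "claw": 1}, {"dx": 12, "dy": -30, "dz": 0, "ax": 0, "ay": 0, "az": -0.8, "claw": 1}, {"dx": 12, "dy": -30, "dz": 0, "ax": 0, "ay": 0, "az": -0.8, "claw": 1}, {"dx": 12, "dy": -30, "dz": 0, "ax": 0, "ay": 0, "az": -0.8, "claw": 1}]}}

```text
clock: 0.82
eef_pos: [320.6, 314.8, 231.3]
tool_rot: [-1.571, -0.001, -1.117]
force: [1.1, 0.4, -0.0]
width: 0.3
```

Emit:
{"name": "servo_tool", "arguments": {"increments": [{"dx": 12, "dy": -30, "dz": 0, "ax": 0, "ay": 0, "az": -0.334, "claw": 1}, {"dx": 12, "dy": -30, "dz": 0, "ax": 0, "ay": 0, "az": -0.334, "claw": 1}, {"dx": 12, "dy": -30, "dz": 0, "ax": 0, "ay": 0, "az": -0.334, "claw": 1}, {"dx": 12, "dy": -30, "dz": 0, "ax": 0, "ay": 0, "az": -0.334, "claw": 1}, {"dx": 12, "dy": -30, "dz": 0, "ax": 0, "ay": 0, "az": -0.334, "claw": 1}, {"dx": 12, "dy": -30, "dz": 0, "ax": 0, "ay": 0, "az": -0.334, "claw": 1}, {"dx": 12, "dy": -30, "dz": 0, "ax": 0, "ay": 0, "az": -0.334, "claw": 1}, {"dx": 12, "dy": -30, "dz": 0, "ax": 0, "ay": 0, "az": -0.334, "claw": 1}]}}

```text
clock: 1.48
eef_pos: [440.8, 15.0, 231.6]
tool_rot: [-1.57, -0.001, -1.449]
force: [0.3, 0.1, 0.0]
width: -0.1
```

Emit:
{"name": "servo_tool", "arguments": {"increments": [{"dx": 4, "dy": -10, "dz": 0, "ax": 0, "ay": 0, "az": 0, "claw": 1}, {"dx": 7.1, "dy": -16, "dz": -2, "ax": 0, "ay": 0, "az": 0, "claw": 1}, {"dx": 7.1, "dy": -16, "dz": -5, "ax": 0, "ay": 0, "az": 0, "claw": 1}, {"dx": 7.1, "dy": -16, "dz": -10, "ax": 0, "ay": 0, "az": 0, "claw": 1}, {"dx": 7.1, "dy": -16, "dz": -10, "ax": 0, "ay": 0, "az": 0, "claw": 1}, {"dx": 7.1, "dy": -16, "dz": -10, "ax": 0, "ay": 0, "az": 0, "claw": 1}]}}

```text
clock: 1.98
eef_pos: [509.5, -145.3, 127.0]
tool_rot: [-1.576, -0.001, -1.451]
force: [-0.6, -0.3, 0.3]
width: -0.0
```

Run:
```python
from h import *
for n in ['top','wrist','scene']: snap(n,n+'1')
a=load('wrist1'); cv2.imwrite('pics/c.png',np.vstack([a['color'][:,:,::-1]]))
from fit import W
print(read_state())
q=(483.07,80.57,1.6946); print(proj(a,W(q,[(0,0,38),(-185,0,38),(-125,30,60),(-125,-30,60)])))
```

```text
{'clock': 2.1333, 'qpos': array([-0.00343782,  0.62512249,  0.33388865,  1.95425375, -0.33765945,
        0.61854435,  0.67300938]), 'qd': array([-0.03705888, -0.04926921, -0.00240389, -0.00020215, -0.00157258,
        0.00273787, -0.00051745]), 'tau': array([  1.422012  , -45.77576995,   5.11743888, -12.4392271 ,
         0.05309784,  -0.12243915,   0.04651442]), 'eef_pos': array([ 510.23996672, -141.15545716,  130.91939129]), 'tool_rot': array([-1.57288291e+00,  1.21234198e-03, -1.44762570e+00]), 'force': array([0.49636342, 0.30027694, 0.71588869]), 'torque': array([ 0.01925819, -0.01591056,  0.04697949]), 'width': -0.25378605370932156}
[[ 313.0309447  -218.86440926]
 [ 313.58875998  176.50572357]
 [ 254.21393598   63.20828326]
 [ 373.00148232   62.58695226]]
```

View pics/wrist1.png

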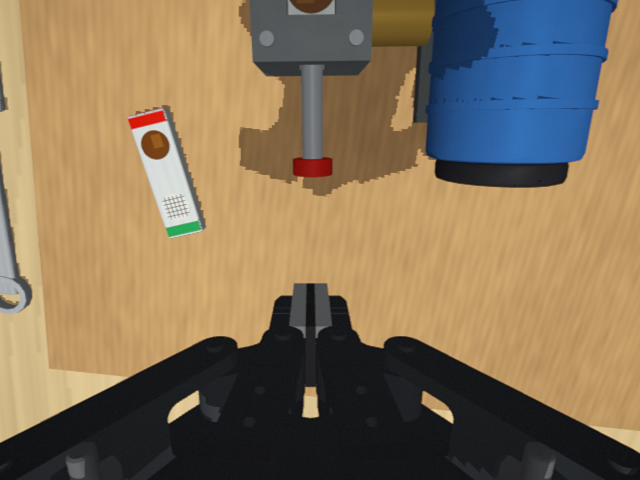

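Emit:
{"name": "servo_tool", "arguments": {"increments": [{"dx": 0, "dy": 0, "dz": -4, "ax": 0, "ay": 0, "az": 0, "claw": 1}, {"dx": 0, "dy": 0, "dz": -8, "ax": 0, "ay": 0, "az": 0, "claw": 1}, {"dx": 0, "dy": 0, "dz": -10.5, "ax": 0, "ay": 0, "az": 0, "claw": 1}, {"dx": 0, "dy": 0, "dz": -10.5, "ax": 0, "ay": 0, "az": 0, "claw": 1}, {"dx": -0.12, "dy": 1.0, "dz": -10.5, "ax": 0, "ay": 0, "az": 0, "claw": 1}, {"dx": -0.25, "dy": 2.0, "dz": -10.5, "ax": 0, "ay": 0, "az": 0, "claw": 1}, {"dx": -0.25, "dy": 2.5, "dz": -10.5, "ax": 0, "ay": 0, "az": 0, "claw": 1}, {"dx": -0.25, "dy": 2.5, "dz": -10.5, "ax": 0, "ay": 0, "az": 0, "claw": 1}]}}

```text
clock: 2.8
eef_pos: [509.8, -113.9, 28.3]
tool_rot: [-1.568, 0.0, -1.443]
force: [-0.1, -0.7, -1.1]
width: -0.3
```

Emit:
{"name": "servo_tool", "arguments": {"increments": [{"dx": -0.06, "dy": 0.5, "dz": 0, "ax": 0, "ay": 0, "az": 0, "claw": 1}, {"dx": -0.12, "dy": 1.0, "dz": 0, "ax": 0, "ay": 0, "az": 0, "claw": 1}, {"dx": -0.19, "dy": 1.5, "dz": 0, "ax": 0, "ay": 0, "az": 0, "claw": 1}, {"dx": -0.25, "dy": 2.0, "dz": 0, "ax": 0, "ay": 0, "az": 0, "claw": 1}, {"dx": -0.31, "dy": 2.5, "dz": 0, "ax": 0, "ay": 0, "az": 0, "claw": 1}, {"dx": -0.37, "dy": 3.0, "dz": 0, "ax": 0, "ay": 0, "az": 0, "claw": 1}, {"dx": -0.44, "dy": 3.5, "dz": 0, "ax": 0, "ay": 0, "az": 0, "claw": 1}, {"dx": -0.44, "dy": 3.5, "dz": 0, "ax": 0, "ay": 0, "az": 0, "claw": 1}]}}

```text
clock: 3.47
eef_pos: [505.6, -83.2, 27.6]
tool_rot: [-1.567, -0.003, -1.448]
force: [1.0, -4.0, 2.8]
width: -0.3
```

Emit:
{"name": "servo_tool", "arguments": {"increments": [{"dx": -0.06, "dy": 0.4, "dz": 0, "ax": 0, "ay": 0, "az": 0, "claw": 1}, {"dx": -0.1, "dy": 0.8, "dz": 0, "ax": 0, "ay": 0, "az": 0, "claw": 1}, {"dx": -0.14, "dy": 1.1, "dz": 0, "ax": 0, "ay": 0, "az": 0, "claw": 1}, {"dx": -0.14, "dy": 1.1, "dz": 0, "ax": 0, "ay": 0, "az": 0, "claw": 1}, {"dx": -0.14, "dy": 1.1, "dz": 0, "ax": 0, "ay": 0, "az": 0, "claw": 1}]}}

```text
clock: 3.88
eef_pos: [504.4, -73.8, 27.5]
tool_rot: [-1.567, -0.005, -1.449]
force: [0.5, -6.5, 4.6]
width: -0.1
```

Run:
```python
from h import *
a=snap('top','top2'); b=snap('scene','scene2')
a=a['color'][:,:,::-1][170:250,245:375]; b=b['color'][:,:,::-1][215:335,215:365]
cv2.imwrite('pics/a2.png',np.vstack([cv2.resize(x,(600,h),interpolation=cv2.INTER_CUBIC)[:300] for x,h in((a,369),(b[30:],360))]))
```

```text
(no output)
```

View pics/a2.png

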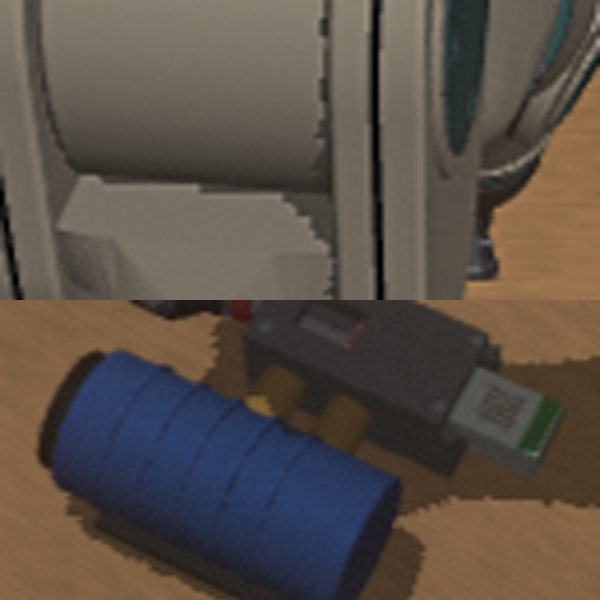

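The slide is out over the sill, green end outward. I'll push further until I feel the stop.

Emit:
{"name": "servo_tool", "arguments": {"increments": [{"dx": -0.04, "dy": 0.3, "dz": 0, "ax": 0, "ay": 0, "az": 0, "claw": 1}, {"dx": -0.05, "dy": 0.4, "dz": 0, "ax": 0, "ay": 0, "az": 0, "claw": 1}, {"dx": -0.05, "dy": 0.4, "dz": 0, "ax": 0, "ay": 0, "az": 0, "claw": 1}]}}

```text
clock: 4.23
eef_pos: [504.4, -73.7, 27.6]
tool_rot: [-1.565, -0.01, -1.453]
force: [0.2, -14.8, 2.0]
width: 0.3
```

Emit:
{"name": "servo_tool", "arguments": {"increments": [{"dx": 0.4, "dy": -3, "dz": 0, "ax": 0, "ay": 0, "az": 0, "claw": 1}, {"dx": 0.4, "dy": -3.5, "dz": 4, "ax": 0, "ay": 0, "az": 0, "claw": 1}, {"dx": 0.4, "dy": -3.5, "dz": 8, "ax": 0, "ay": 0, "az": 0, "claw": 0}, {"dx": 0.4, "dy": -3.5, "dz": 12, "ax": 0, "ay": 0, "az": 0, "claw": -1}, {"dx": 0, "dy": 0, "dz": 13, "ax": 0, "ay": 0, "az": 0, "claw": -1}, {"dx": -0.5, "dy": 4, "dz": 13, "ax": 0, "ay": 0, "az": 0, "claw": -1}, {"dx": -1, "dy": 8, "dz": 13, "ax": 0, "ay": 0, "az": 0, "claw": -1}, {"dx": -1.5, "dy": 12, "dz": 13, "ax": 0, "ay": 0, "az": 0, "claw": -1}]}}

```text
clock: 4.9
eef_pos: [486.6, 55.6, 157.0]
tool_rot: [-1.57, 0.001, -1.448]
force: [0.6, -1.0, 0.2]
width: 72.3
```

Emit:
{"name": "servo_tool", "arguments": {"increments": [{"dx": -0.5, "dy": 4, "dz": 0, "ax": 0, "ay": 0, "az": 0, "claw": -1}, {"dx": -0.9, "dy": 6, "dz": 0, "ax": 0, "ay": 0, "az": 0, "claw": -1}, {"dx": -0.9, "dy": 6, "dz": 0, "ax": 0, "ay": 0, "az": 0, "claw": -1}, {"dx": -0.9, "dy": 6, "dz": 0, "ax": 0, "ay": 0, "az": 0, "claw": -1}]}}

```text
clock: 5.23
eef_pos: [477.5, 115.4, 156.4]
tool_rot: [-1.571, 0.001, -1.443]
force: [0.3, -0.6, -0.2]
width: 85.2
```

Run:
```python
from h import *
from fit import W
a=snap('wrist','wrist3')
q=(483.07,80.57,1.6946)
print(proj(a,W(q,[(43,18,46),(43,-18,46),(0,30,60),(0,-30,60)])).round(1).tolist(), W(q,(28,0,0)))
s=read_state();print(s['eef_pos'],s['tool_rot'],s['force'],s['width'])
```

```text
[[285.5, 222.2], [338.3, 222.5], [267.4, 288.8], [355.9, 289.2]] [[479.61234575 108.35569105   0.        ]]
[477.87876302 113.57130085 156.44205641] [-1.57105131e+00 -8.13194105e-05 -1.44588204e+00] [ 0.12538042  0.30527004 -0.32470741] 85.77790239838592
```

View pics/wrist3.png

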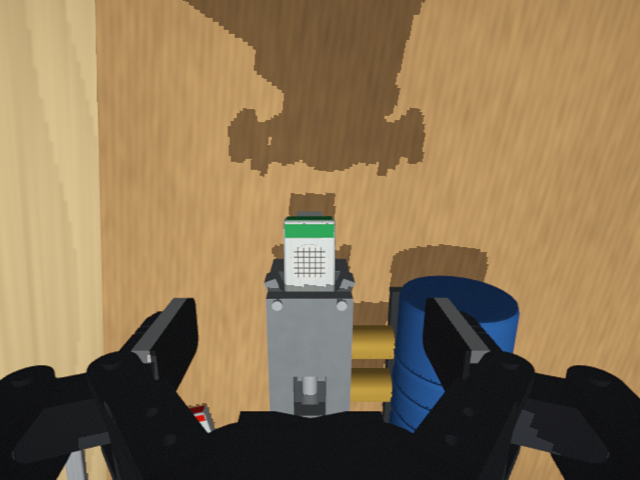

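Run:
```python
from h import *
from fit import W
a=load('wrist3')
q=(483.07,80.57,1.6946)
for z in (0,30,48,60): print(z,proj(a,W(q,[(0,30,z),(0,-30,z),(6,25,z),(10,25,z)])).round(1).tolist())
print(-a['R'].T@a['t'])
c=a['color'][:,:,::-1][180:320,230:390]; cv2.imwrite('pics/c3.png',cv2.resize(c,None,fx=4,fy=4,interpolation=cv2.INTER_CUBIC))
```

```text
0 [[275.2, 259.0], [347.6, 259.4], [281.1, 252.2], [281.0, 247.6]]
30 [[271.7, 272.4], [351.3, 272.8], [278.2, 265.0], [278.1, 259.9]]
48 [[269.2, 281.8], [354.0, 282.2], [276.1, 274.0], [276.0, 268.6]]
60 [[267.4, 288.8], [355.9, 289.2], [274.5, 280.6], [274.4, 275.1]]
[468.55298032 185.88876772 298.17253658]
```

View pics/c3.png

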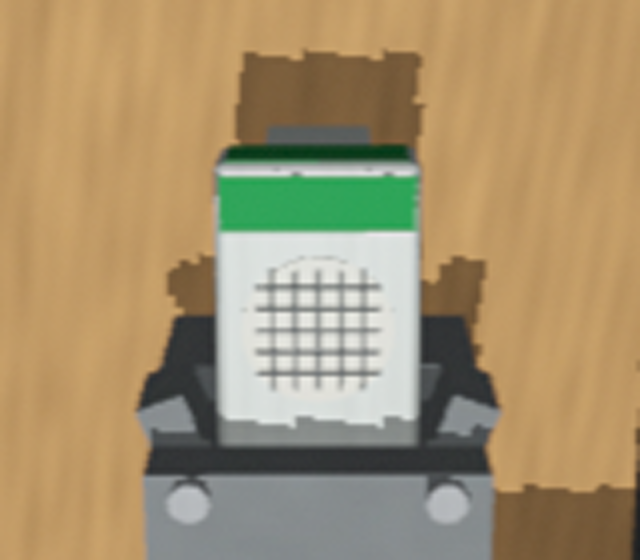

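Emit:
{"name": "servo_tool", "arguments": {"increments": [{"dx": 0, "dy": -0.3, "dz": -4, "ax": 0, "ay": 0, "az": 0, "claw": -1}, {"dx": 0, "dy": -0.3, "dz": -8, "ax": 0, "ay": 0, "az": 0, "claw": -1}, {"dx": 0, "dy": -0.3, "dz": -12, "ax": 0, "ay": 0, "az": 0, "claw": -1}, {"dx": 0, "dy": -0.3, "dz": -14, "ax": 0, "ay": 0, "az": 0, "claw": -1}, {"dx": 0, "dy": -0.3, "dz": -14, "ax": 0, "ay": 0, "az": 0, "claw": -1}, {"dx": 0, "dy": -0.3, "dz": -14, "ax": 0, "ay": 0, "az": 0, "claw": 0}, {"dx": 0, "dy": -0.3, "dz": -14, "ax": 0, "ay": 0, "az": 0, "claw": 0}]}}

```text
clock: 5.87
eef_pos: [479.3, 109.3, 17.5]
tool_rot: [-1.569, -0.0, -1.449]
force: [0.2, -0.4, 0.7]
width: 64.0
```

Run:
```python
from h import *
snap('wrist','wrist4'); s=read_state();print(s['eef_pos'],s['tool_rot'],s['force'],s['width'])
```

```text
[479.61697771 109.85087286  17.89664209] [-1.56786857e+00 -1.75630058e-04 -1.44814110e+00] [-0.06872527  0.63902364  0.56151641] 56.80022817923277
```

View pics/wrist4.png

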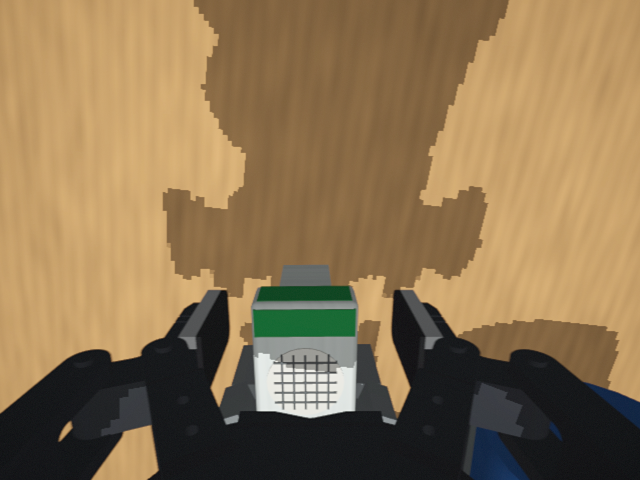

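Emit:
{"name": "servo_tool", "arguments": {"increments": [{"dx": -0.2, "dy": 0, "dz": 0, "ax": 0, "ay": 0, "az": 0, "claw": 0}, {"dx": -0.2, "dy": 0, "dz": 0, "ax": 0, "ay": 0, "az": 0, "claw": 1}, {"dx": -0.2, "dy": 0, "dz": 0, "ax": 0, "ay": 0, "az": 0, "claw": 1}, {"dx": -0.2, "dy": 0, "dz": 0, "ax": 0, "ay": 0, "az": 0, "claw": 1}, {"dx": -0.2, "dy": 0, "dz": 0, "ax": 0, "ay": 0, "az": 0, "claw": 1}, {"dx": -0.2, "dy": 0, "dz": 0, "ax": 0, "ay": 0, "az": 0, "claw": 1}]}}

```text
clock: 6.42
eef_pos: [476.9, 110.7, 18.0]
tool_rot: [-1.568, 0.0, -1.446]
force: [0.4, -1.8, 8.4]
width: 35.3
```

Emit:
{"name": "servo_tool", "arguments": {"increments": [{"dx": -0.19, "dy": 1.5, "dz": 0, "ax": 0, "ay": 0, "az": 0, "claw": 1}, {"dx": -0.37, "dy": 3.0, "dz": 0, "ax": 0, "ay": 0, "az": 0, "claw": 1}, {"dx": -0.56, "dy": 4.5, "dz": 0, "ax": 0, "ay": 0, "az": 0, "claw": 1}, {"dx": -0.74, "dy": 6.0, "dz": 0, "ax": 0, "ay": 0, "az": 0, "claw": 1}, {"dx": -0.93, "dy": 7.5, "dz": 0, "ax": 0, "ay": 0, "az": 0, "claw": 1}]}}

```text
clock: 6.83
eef_pos: [467.8, 185.3, 17.6]
tool_rot: [-1.568, -0.001, -1.448]
force: [1.0, -1.6, 2.0]
width: 35.3
```

Emit:
{"name": "servo_tool", "arguments": {"increments": [{"dx": -0.19, "dy": 1.5, "dz": 0, "ax": 0, "ay": 0, "az": 0, "claw": 1}, {"dx": -0.37, "dy": 3.0, "dz": 0, "ax": 0, "ay": 0, "az": 0, "claw": 1}, {"dx": -0.56, "dy": 4.5, "dz": 0, "ax": 0, "ay": 0, "az": 0, "claw": 1}, {"dx": -0.74, "dy": 6.0, "dz": 0, "ax": 0, "ay": 0, "az": 0, "claw": 1}, {"dx": -0.93, "dy": 7.5, "dz": 0, "ax": 0, "ay": 0, "az": 0, "claw": 1}, {"dx": -0.93, "dy": 7.5, "dz": 0, "ax": 0, "ay": 0, "az": 0, "claw": 1}]}}

```text
clock: 7.33
eef_pos: [456.6, 265.2, 17.0]
tool_rot: [-1.57, 0.003, -1.441]
force: [-0.6, -0.9, -0.8]
width: 35.0
```

Run:
```python
from h import *
snap('wrist','wrist5');snap('scene','scene5'); s=read_state();print(s['eef_pos'],s['tool_rot'],s['force'],s['width'],s['qpos'])
```

```text
[457.40735992 261.06566986  16.86466938] [-1.57004288e+00  3.39361882e-04 -1.44495770e+00] [ 0.39160701 -0.7319639  -2.18220215] 34.969898762218364 [-0.76150326  0.82134542  0.29193085  2.01458155 -0.5917859   0.38727781
  0.1227934 ]
```

View pics/scene5.png

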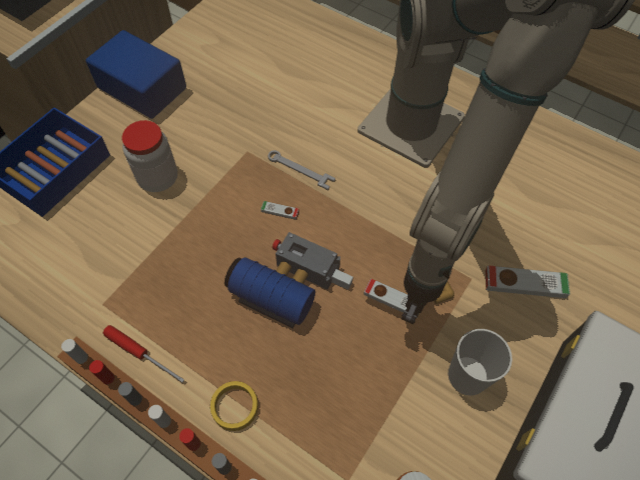

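View pics/wrist5.png

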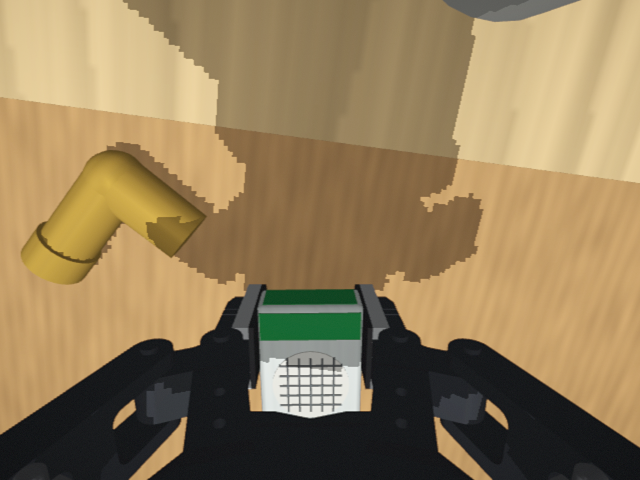

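Emit:
{"name": "servo_tool", "arguments": {"increments": [{"dx": 1, "dy": 0, "dz": 3, "ax": 0, "ay": 0, "az": 0, "claw": 1}, {"dx": 3, "dy": 0, "dz": 5, "ax": 0, "ay": 0, "az": 0.12, "claw": 1}, {"dx": 4.3, "dy": 0, "dz": 5, "ax": 0, "ay": 0, "az": 0.24, "claw": 1}, {"dx": 4.3, "dy": 0, "dz": 5, "ax": 0, "ay": 0, "az": 0.36, "claw": 1}, {"dx": 4.3, "dy": 0, "dz": 5, "ax": 0, "ay": 0, "az": 0.48, "claw": 1}, {"dx": 4.3, "dy": 0, "dz": 5, "ax": 0, "ay": 0, "az": 0.6, "claw": 1}, {"dx": 4.3, "dy": 0, "dz": 5, "ax": 0, "ay": 0, "az": 0.72, "claw": 1}, {"dx": 4.3, "dy": 0, "dz": 5, "ax": 0, "ay": 0, "az": 0.8, "claw": 1}]}}

```text
clock: 8.1
eef_pos: [500.8, 258.4, 66.6]
tool_rot: [-1.572, -0.0, -0.643]
force: [-0.1, -1.4, -1.2]
width: 35.2
```

Emit:
{"name": "servo_tool", "arguments": {"increments": [{"dx": 0, "dy": 0, "dz": 0, "ax": 0, "ay": 0, "az": 0.12, "claw": 1}, {"dx": 0, "dy": 0, "dz": 0, "ax": 0, "ay": 0, "az": 0.24, "claw": 1}, {"dx": 0, "dy": 0, "dz": 0, "ax": 0, "ay": 0, "az": 0.36, "claw": 1}, {"dx": 0, "dy": 0, "dz": 0, "ax": 0, "ay": 0, "az": 0.48, "claw": 1}, {"dx": 0, "dy": 0, "dz": 0, "ax": 0, "ay": 0, "az": 0.6, "claw": 1}, {"dx": 0, "dy": 0, "dz": 0, "ax": 0, "ay": 0, "az": 0.72, "claw": 1}, {"dx": 0, "dy": 0, "dz": 0, "ax": 0, "ay": 0, "az": 0.77, "claw": 1}, {"dx": 0, "dy": 0, "dz": 0, "ax": 0, "ay": 0, "az": 0.77, "claw": 1}]}}

```text
clock: 8.77
eef_pos: [500.8, 258.3, 66.4]
tool_rot: [-1.572, 0.001, 0.122]
force: [-0.2, -0.4, -1.0]
width: 34.8
```

Run:
```python
from h import *
snap('wrist','wrist6');snap('scene','scene6'); s=read_state();print(s['eef_pos'],s['tool_rot'],s['force'],s['width'],s['qpos'])
```

```text
[500.7350113  258.86526842  66.39360195] [-1.57165248e+00  3.48858519e-04  1.19658227e-01] [ 0.16891559 -0.11509731 -1.56807762] 35.16939082087747 [-0.5152044   0.73834636 -0.0188102   1.89187347  0.02714968  0.51227928
  1.13766343]
```

View pics/scene6.png

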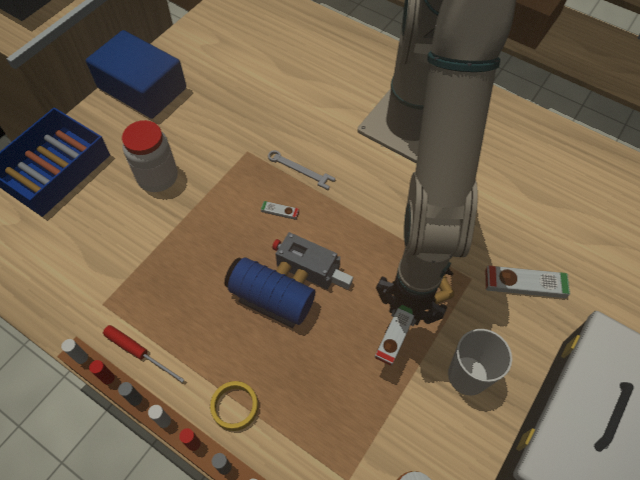

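Emit:
{"name": "servo_tool", "arguments": {"increments": [{"dx": 0, "dy": 0, "dz": -3, "ax": 0, "ay": 0, "az": 0, "claw": 1}, {"dx": 0, "dy": 0, "dz": -5, "ax": 0, "ay": 0, "az": 0, "claw": 1}, {"dx": 0, "dy": 0, "dz": -6.2, "ax": 0, "ay": 0, "az": 0, "claw": 1}, {"dx": 0, "dy": 0, "dz": -6.2, "ax": 0, "ay": 0, "az": 0, "claw": 1}, {"dx": 0, "dy": 0, "dz": -6.2, "ax": 0, "ay": 0, "az": 0, "claw": 1}]}}

```text
clock: 9.28
eef_pos: [500.4, 260.0, 4.0]
tool_rot: [-1.572, 0.001, 0.122]
force: [0.3, -0.6, -1.8]
width: 35.2
```

Emit:
{"name": "servo_tool", "arguments": {"increments": [{"dx": 0, "dy": 0, "dz": 0, "ax": 0, "ay": 0, "az": 0, "claw": 0.1}, {"dx": 0, "dy": 0, "dz": 0, "ax": 0, "ay": 0, "az": 0, "claw": -0.5}, {"dx": 0, "dy": 0, "dz": 0, "ax": 0, "ay": 0, "az": 0, "claw": -0.6}, {"dx": 0, "dy": 0, "dz": 0, "ax": 0, "ay": 0, "az": 0, "claw": -0.6}]}}

```text
clock: 9.62
eef_pos: [501.4, 260.9, 5.4]
tool_rot: [-1.57, -0.002, 0.123]
force: [0.1, 0.6, 0.1]
width: 68.1
```

Run:
```python
from h import *
snap('wrist','wrist7');snap('scene','scene7'); s=read_state();print(s['eef_pos'],s['tool_rot'],s['force'],s['width'])
```

```text
[501.01803142 260.6985386    4.97562683] [-1.57032493e+00 -1.09321067e-03  1.23114504e-01] [ 0.35480487 -0.09815938 -0.11997748] 68.37929080320752
```

View pics/wrist7.png

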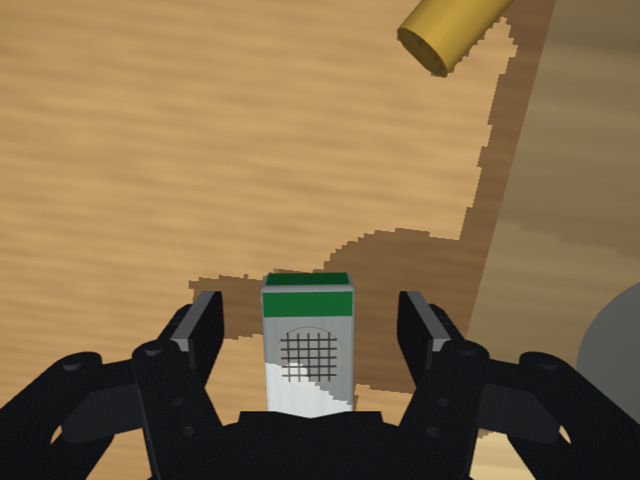

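Emit:
{"name": "servo_tool", "arguments": {"increments": [{"dx": 0, "dy": 0, "dz": 3, "ax": 0, "ay": 0, "az": 0, "claw": -0.6}, {"dx": 0, "dy": 0, "dz": 7, "ax": 0, "ay": 0, "az": -0.12, "claw": -0.6}, {"dx": 3, "dy": 0.4, "dz": 10, "ax": 0, "ay": 0, "az": -0.24, "claw": -0.6}, {"dx": 6, "dy": 0.8, "dz": 10, "ax": 0, "ay": 0, "az": -0.36, "claw": -0.6}, {"dx": 9.3, "dy": 1.1, "dz": 10, "ax": 0, "ay": 0, "az": -0.48, "claw": -0.6}, {"dx": 9.3, "dy": 1.1, "dz": 10, "ax": 0, "ay": 0, "az": -0.6, "claw": -0.6}, {"dx": 9.3, "dy": 1.1, "dz": 10, "ax": 0, "ay": 0, "az": -0.72, "claw": -0.6}, {"dx": 9.3, "dy": 1.1, "dz": 10, "ax": 0, "ay": 0, "az": -0.84, "claw": -0.6}]}}

```text
clock: 10.38
eef_pos: [593.9, 271.4, 104.4]
tool_rot: [-1.571, 0.0, -0.723]
force: [-0.8, -0.1, -0.1]
width: 68.5
```

Emit:
{"name": "servo_tool", "arguments": {"increments": [{"dx": 0, "dy": 0, "dz": 0, "ax": 0, "ay": 0, "az": -0.12, "claw": -0.6}, {"dx": 0, "dy": 0, "dz": 0, "ax": 0, "ay": 0, "az": -0.24, "claw": -0.6}, {"dx": 0, "dy": 0, "dz": 0, "ax": 0, "ay": 0, "az": -0.36, "claw": -0.6}, {"dx": 0, "dy": 0, "dz": 0, "ax": 0, "ay": 0, "az": -0.48, "claw": -0.6}, {"dx": 0, "dy": 0, "dz": 0, "ax": 0, "ay": 0, "az": -0.6, "claw": -0.6}, {"dx": 0, "dy": 0, "dz": 0, "ax": 0, "ay": 0, "az": -0.72, "claw": -0.6}, {"dx": 0, "dy": 0, "dz": 0, "ax": 0, "ay": 0, "az": -0.84, "claw": -0.6}, {"dx": 0, "dy": 0, "dz": 0, "ax": 0, "ay": 0, "az": -0.96, "claw": -0.6}]}}

```text
clock: 11.05
eef_pos: [593.4, 271.7, 104.5]
tool_rot: [-1.571, 0.0, -1.683]
force: [0.2, 0.2, 0.2]
width: 68.8
```

Emit:
{"name": "servo_tool", "arguments": {"increments": [{"dx": 0, "dy": 0, "dz": 0, "ax": 0, "ay": 0, "az": -0.12, "claw": -0.6}, {"dx": 0, "dy": 0, "dz": 0, "ax": 0, "ay": 0, "az": -0.24, "claw": -0.6}, {"dx": 0, "dy": 0, "dz": 0, "ax": 0, "ay": 0, "az": -0.36, "claw": -0.6}, {"dx": 0, "dy": 0, "dz": 0, "ax": 0, "ay": 0, "az": -0.48, "claw": -0.6}, {"dx": 0, "dy": 0, "dz": 0, "ax": 0, "ay": 0, "az": -0.6, "claw": -0.6}, {"dx": 0, "dy": 0, "dz": 0, "ax": 0, "ay": 0, "az": -0.72, "claw": -0.6}, {"dx": 0, "dy": 0, "dz": 0, "ax": 0, "ay": 0, "az": -0.84, "claw": -0.6}, {"dx": 0, "dy": 0, "dz": 0, "ax": 0, "ay": 0, "az": -0.96, "claw": -0.6}]}}

```text
clock: 11.72
eef_pos: [593.4, 271.8, 104.4]
tool_rot: [-1.571, 0.0, -2.642]
force: [0.3, 0.3, -0.1]
width: 68.8
```

Run:
```python
from h import *
snap('wrist','wrist8'); s=read_state();print(s['eef_pos'],s['tool_rot'],s['force'],s['width'],s['qpos'])
```

```text
[593.24942018 271.9396763  104.13479665] [-1.57105871e+00 -2.68692548e-04 -2.64720433e+00] [ 0.30562955 -0.24098364 -0.4240156 ] 68.2421645552189 [-0.87217601  0.90443446  0.73488501  1.62937399 -0.73517692  0.90448468
 -0.92927393]
```

View pics/wrist8.png

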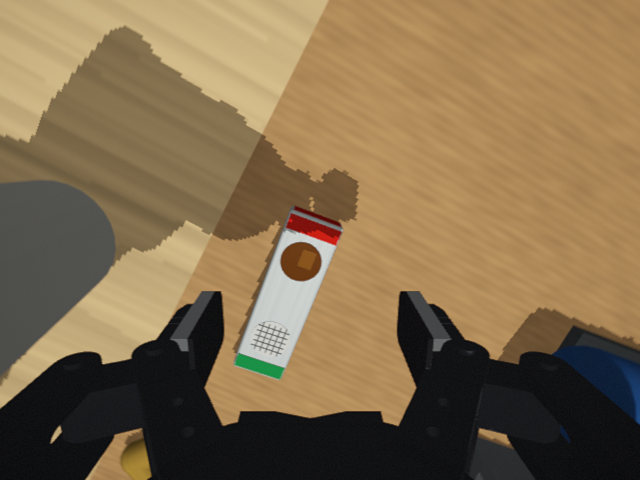

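Emit:
{"name": "servo_tool", "arguments": {"increments": [{"dx": 0, "dy": 0, "dz": 0, "ax": 0, "ay": 0, "az": -0.12, "claw": -0.6}, {"dx": 0, "dy": 0, "dz": 0, "ax": 0, "ay": 0, "az": -0.24, "claw": -0.6}, {"dx": 0, "dy": 0, "dz": 0, "ax": 0, "ay": 0, "az": -0.37, "claw": -0.6}, {"dx": 0, "dy": 0, "dz": 0, "ax": 0, "ay": 0, "az": -0.37, "claw": -0.6}]}}

```text
clock: 12.1
eef_pos: [593.3, 271.8, 104.0]
tool_rot: [-1.571, -0.0, -3.007]
force: [-0.6, 0.1, -0.6]
width: 68.0
```

Run:
```python
from h import *
a=snap('wrist','wrist9'); s=read_state();print(s['eef_pos'],s['tool_rot'],s['qpos'])
c=a['color'][:,:,::-1][190:390,220:400]; cv2.imwrite('pics/c9.png',cv2.resize(c,None,fx=3,fy=3,interpolation=cv2.INTER_CUBIC))
```

```text
[593.30385676 271.70516365 104.07045766] [-1.57042101e+00 -4.02698803e-04 -3.00277135e+00] [-0.91118191  0.93765832  0.82298419  1.63051368 -0.81365328  0.94916792
 -1.22270809]
```

View pics/c9.png

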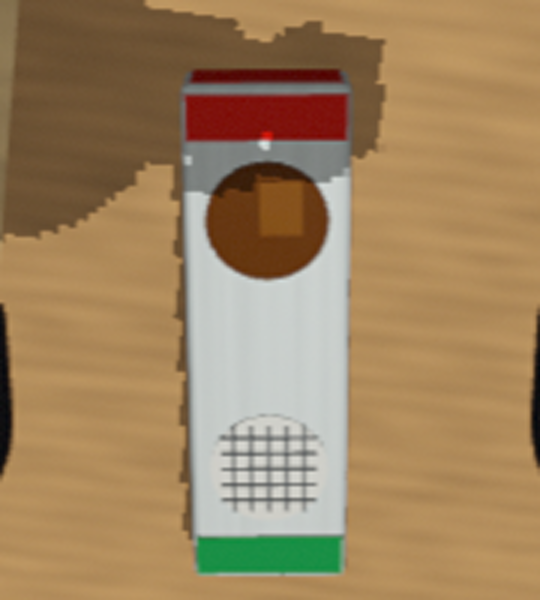

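Run:
```python
from h import *
a=load('wrist9')
f=lambda u,v:ray(a,((u+.5)/3-.5+220,(v+.5)/3-.5+190),16)[:2]
R1,R2,G1,G2=f(183,90),f(349,90),f(198,573),f(342,573)
r=(R1+R2)/2;g=(G1+G2)/2;d=(r-g);print(R1,R2,G1,G2,np.linalg.norm(d),np.linalg.norm(R1-R2))
u=d/np.linalg.norm(d);print('ang',np.arctan2(u[1],u[0]),'center',(r+g)/2,'grip',r-13*u, r)
```

```text
[604.97401226 292.5129516 ] [609.56936173 258.52805633] [489.51341967 275.83652784] [494.0287756  242.32040067] 116.66501966417921 34.29417360616795
ang 0.1414045238393371 center [549.52139231 267.29948411] grip [594.40143963 273.6883651 ] [607.271687   275.52050397]
```

Emit:
{"name": "servo_tool", "arguments": {"increments": [{"dx": 0.15, "dy": 0.2, "dz": -4, "ax": 0, "ay": 0, "az": 0, "claw": -0.6}, {"dx": 0.15, "dy": 0.2, "dz": -8, "ax": 0, "ay": 0, "az": 0, "claw": -0.6}, {"dx": 0.15, "dy": 0.2, "dz": -10.2, "ax": 0, "ay": 0, "az": 0, "claw": -0.6}, {"dx": 0.15, "dy": 0.2, "dz": -10.2, "ax": 0, "ay": 0, "az": 0, "claw": -0.6}, {"dx": 0.15, "dy": 0.2, "dz": -10.2, "ax": 0, "ay": 0, "az": 0, "claw": -0.6}]}}

```text
clock: 12.57
eef_pos: [594.6, 273.1, 1.8]
tool_rot: [-1.57, -0.002, -3.004]
force: [1.2, 0.6, 0.5]
width: 68.5
```

Emit:
{"name": "servo_tool", "arguments": {"increments": [{"dx": 0, "dy": 0, "dz": 0, "ax": 0, "ay": 0, "az": 0, "claw": 1}, {"dx": 0, "dy": 0, "dz": 0, "ax": 0, "ay": 0, "az": 0, "claw": 1}, {"dx": 0, "dy": 0, "dz": 0, "ax": 0, "ay": 0, "az": 0, "claw": 1}, {"dx": 0, "dy": 0, "dz": 0, "ax": 0, "ay": 0, "az": 0, "claw": 1}, {"dx": 0, "dy": 0, "dz": 0, "ax": 0, "ay": 0, "az": 0, "claw": 1}]}}

```text
clock: 12.98
eef_pos: [596.8, 273.8, 4.9]
tool_rot: [-1.572, 0.004, -3.006]
force: [-0.6, -0.5, 6.1]
width: 34.7
```

Run:
```python
from h import *
a=snap('wrist','wrist10'); s=read_state();print(s['eef_pos'],s['tool_rot'],s['force'],s['width'])
```

```text
[596.77688001 273.78835737   4.9417638 ] [-1.57159065  0.00385915 -3.00599744] [-1.32181215 -0.22983148  6.04512802] 34.64853552569455
```

View pics/wrist10.png

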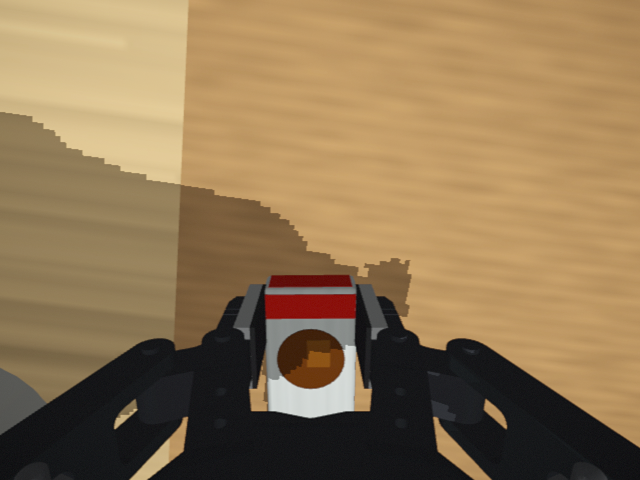

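Emit:
{"name": "servo_tool", "arguments": {"increments": [{"dx": 0, "dy": 0, "dz": 2, "ax": 0, "ay": 0, "az": 0, "claw": 1}, {"dx": 0, "dy": 0, "dz": 5, "ax": 0, "ay": 0, "az": 0, "claw": 1}, {"dx": 0, "dy": 0, "dz": 8, "ax": 0, "ay": 0, "az": 0.12, "claw": 1}, {"dx": 0, "dy": 0, "dz": 8, "ax": 0, "ay": 0, "az": 0.24, "claw": 1}, {"dx": 0, "dy": 0, "dz": 8, "ax": 0, "ay": 0, "az": 0.36, "claw": 1}, {"dx": 0, "dy": 0, "dz": 8, "ax": 0, "ay": 0, "az": 0.48, "claw": 1}, {"dx": 0, "dy": 0, "dz": 8, "ax": 0, "ay": 0, "az": 0.6, "claw": 1}, {"dx": 0, "dy": 0, "dz": 8, "ax": 0, "ay": 0, "az": 0.72, "claw": 1}]}}

```text
clock: 13.7
eef_pos: [595.2, 273.7, 83.3]
tool_rot: [-1.57, 0.001, -2.28]
force: [0.2, 0.2, -2.3]
width: 34.0
```

Emit:
{"name": "servo_tool", "arguments": {"increments": [{"dx": 0, "dy": 0, "dz": 0, "ax": 0, "ay": 0, "az": 0.12, "claw": 1}, {"dx": 0, "dy": 0, "dz": 0, "ax": 0, "ay": 0, "az": 0.24, "claw": 1}, {"dx": 0, "dy": 0, "dz": 0, "ax": 0, "ay": 0, "az": 0.36, "claw": 1}, {"dx": 0, "dy": 0, "dz": 0, "ax": 0, "ay": 0, "az": 0.48, "claw": 1}, {"dx": 0, "dy": 0, "dz": 0, "ax": 0, "ay": 0, "az": 0.6, "claw": 1}, {"dx": 0, "dy": 0, "dz": 0, "ax": 0, "ay": 0, "az": 0.72, "claw": 1}, {"dx": 0, "dy": 0, "dz": 0, "ax": 0, "ay": 0, "az": 0.836, "claw": 1}, {"dx": 0, "dy": 0, "dz": 0, "ax": 0, "ay": 0, "az": 0.836, "claw": 1}]}}

```text
clock: 14.37
eef_pos: [595.5, 273.3, 83.3]
tool_rot: [-1.57, 0.001, -1.448]
force: [0.4, 0.3, -1.9]
width: 34.4
```

Run:
```python
from h import *
snap('scene','scene11'); s=read_state();print(s['eef_pos'],s['tool_rot'],s['force'],s['width'],s['qpos'])
```

```text
[595.35702361 273.33014913  83.16434337] [-1.56996601e+00  8.04071832e-04 -1.45327370e+00] [ 0.26042623  0.62687538 -2.7092146 ] 34.344778852986956 [-0.70619446  0.84920923  0.40927758  1.62847058 -0.45038393  0.75796021
  0.02777216]
```

View pics/scene11.png

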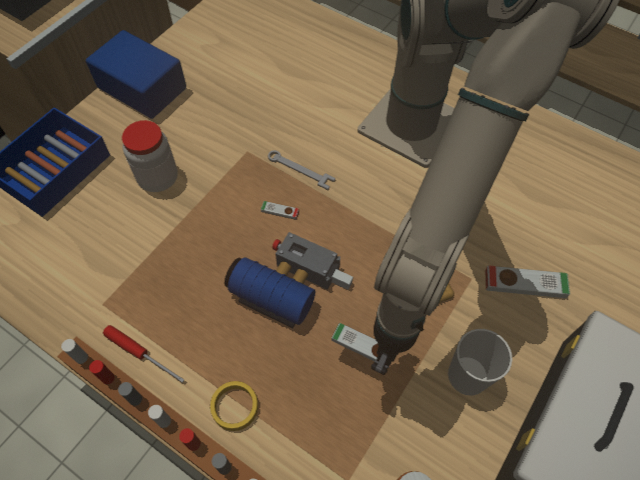

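Emit:
{"name": "servo_tool", "arguments": {"increments": [{"dx": -4, "dy": -0.5, "dz": 0, "ax": 0, "ay": 0, "az": 0.003, "claw": 1}, {"dx": -8, "dy": -1, "dz": 0, "ax": 0, "ay": 0, "az": 0.003, "claw": 1}, {"dx": -12, "dy": -1.4, "dz": -2, "ax": 0, "ay": 0, "az": 0.003, "claw": 1}, {"dx": -13.6, "dy": -1.8, "dz": -4.5, "ax": 0, "ay": 0, "az": 0.003, "claw": 1}, {"dx": -13.6, "dy": -1.8, "dz": -4.5, "ax": 0, "ay": 0, "az": 0.003, "claw": 1}, {"dx": -13.6, "dy": -1.8, "dz": -4.5, "ax": 0, "ay": 0, "az": 0.003, "claw": 1}]}}

```text
clock: 14.92
eef_pos: [457.5, 255.0, 36.8]
tool_rot: [-1.573, -0.001, -1.45]
force: [0.3, 0.1, -1.8]
width: 34.1
```

Run:
```python
from h import *
from fit import W
b=snap('scene','scene12');a=snap('wrist','wrist12'); s=read_state();print(s['eef_pos'],s['tool_rot'],s['force'],s['width'])
c=b['color'][:,:,::-1][225:345,300:440]; cv2.imwrite('pics/c12.png',cv2.resize(c,None,fx=5,fy=5,interpolation=cv2.INTER_CUBIC))
q=(480.8,80.6,1.6946)
e=s['eef_pos']; u=np.array([np.cos(q[2]),np.sin(q[2]),0]);v=np.array([-u[1],u[0],0]);n=np.array([0,0,1])
P=[e-108*u+18*k*v+zz*n for zz in(-4.9,11.1) for k in(1,-1)]
print(((proj(b,P)-[300,225])*5).round().tolist())
print(((proj(b,W(q,[(40,10,30),(40,-10,30),(0,10,30)]))-[300,225])*5).round().tolist(), 'lat', (e-[q[0],q[1],0])@v, 'ax',(e-[q[0],q[1],0])@u)
```

```text
[461.22776144 255.77452871  38.00273468] [-1.56751285e+00  1.38337706e-04 -1.44988368e+00] [ 0.28434448  1.13061254 -2.35628236] 34.22301232722235
[[337.0, 269.0], [301.0, 338.0], [340.0, 252.0], [304.0, 321.0]]
[[271.0, 255.0], [250.0, 293.0], [187.0, 217.0]] lat -2.209456428826538 ax 176.2506917288901
```

View pics/c12.png

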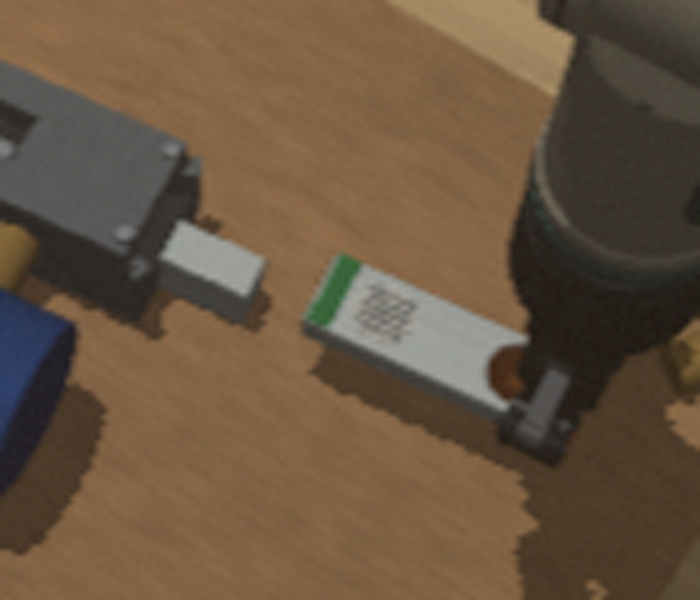

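View pics/wrist12.png

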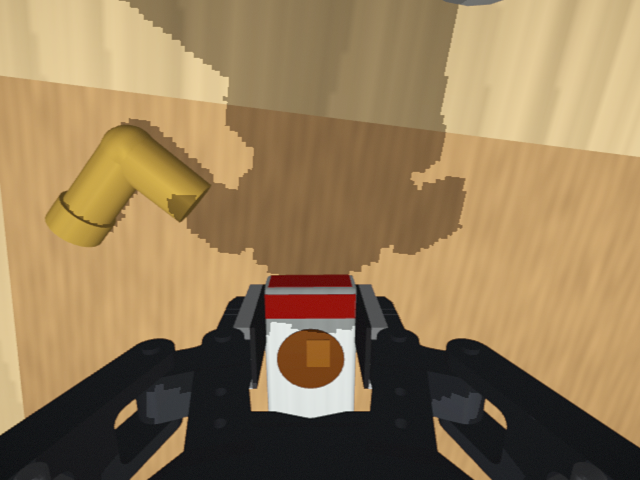

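Run:
```python
from h import *
b=load('scene12')
c=b['color'][:,:,::-1][250:305,315:385]; cv2.imwrite('pics/c12b.png',cv2.resize(c,None,fx=10,fy=10,interpolation=cv2.INTER_NEAREST))
t=snap('top','top12')
cv2.imwrite('pics/t12.png',cv2.resize(t['color'][:,:,::-1][190:250,180:300],None,fx=5,fy=5,interpolation=cv2.INTER_CUBIC))
```

```text
(no output)
```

View pics/c12b.png

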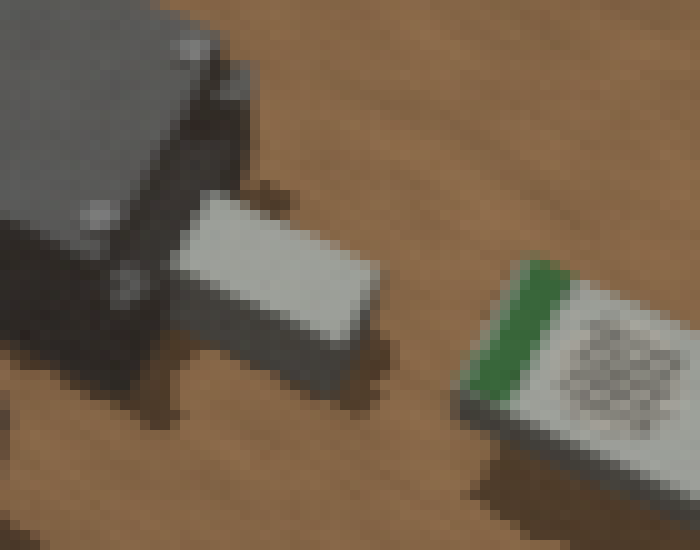

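View pics/t12.png

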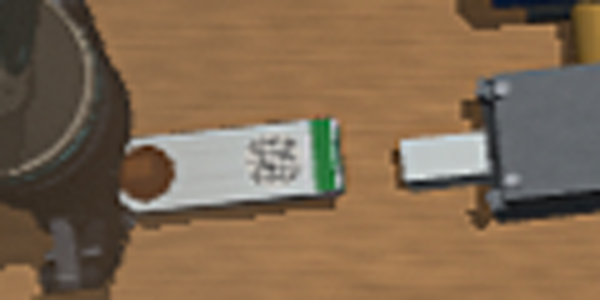

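Run:
```python
from h import *
s=load('scene12');t=load('top12')
q=np.array([480.8,80.6]);yaw=1.6946
u=np.array([np.cos(yaw),np.sin(yaw)]);v=np.array([-u[1],u[0]])
e=np.array([461.2,255.8])
fs=lambda p,z:ray(s,((p[0]+.5)/10-.5+315,(p[1]+.5)/10-.5+250),z)[:2]
ft=lambda p,z:ray(t,((p[0]+.5)/5-.5+180,(p[1]+.5)/5-.5+190),z)[:2]
def show(n,X): print(n,'ax %.1f lat %.1f'%((X-q)@u,(X-q)@v))
show('TCP',e)
for nm,f,sill,sl in(('S',fs,[(380,265),(350,340),(205,193),(172,265)],[(525,258),(462,387)]),('T',ft,[(399,140),(404,180),(487,133),(491,175)],[(329,119),(338,190)])):
    for p in sill: show(nm+' sill',f(p,30))
    for p in sl: show(nm+' slide',f(p,49))
```

```text
TCP ax 176.3 lat -2.2
S sill ax 37.0 lat 8.5
S sill ax 39.0 lat -10.4
S sill ax -3.7 lat 6.6
S sill ax -2.3 lat -12.0
S slide ax 66.3 lat 15.0
S slide ax 67.2 lat -18.0
T sill ax 41.4 lat -10.8
T sill ax 40.7 lat 8.8
T sill ax -0.6 lat -9.9
T sill ax -0.6 lat 10.7
T slide ax 71.5 lat -19.9
T slide ax 70.1 lat 14.3
```

Emit:
{"name": "servo_tool", "arguments": {"increments": [{"dx": -0.17, "dy": 0, "dz": -0.2, "ax": 0, "ay": 0, "az": 0, "claw": 1}, {"dx": -0.05, "dy": -1, "dz": -0.2, "ax": 0, "ay": 0, "az": 0.003, "claw": 1}, {"dx": 0.13, "dy": -2.5, "dz": -0.2, "ax": 0, "ay": 0, "az": 0.003, "claw": 1}, {"dx": 0.33, "dy": -4, "dz": -0.2, "ax": 0, "ay": 0, "az": 0.003, "claw": 1}, {"dx": 0.45, "dy": -5, "dz": -0.2, "ax": 0, "ay": 0, "az": 0.003, "claw": 1}, {"dx": 0.58, "dy": -6, "dz": -0.2, "ax": 0, "ay": 0, "az": 0.003, "claw": 1}, {"dx": 0.58, "dy": -6, "dz": -0.2, "ax": 0, "ay": 0, "az": 0.003, "claw": 1}, {"dx": 0.58, "dy": -6, "dz": -0.2, "ax": 0, "ay": 0, "az": 0.003, "claw": 1}]}}

```text
clock: 15.73
eef_pos: [465.2, 195.0, 35.4]
tool_rot: [-1.571, 0.0, -1.446]
force: [-0.8, -0.0, -2.0]
width: 34.0
```

Run:
```python
from h import *
s=snap('scene','scene13');t=snap('top','top13');st=read_state();print(st['eef_pos'],st['tool_rot'],st['force'])
x=cv2.resize(s['color'][:,:,::-1][250:305,315:385],(700,300),interpolation=cv2.INTER_CUBIC)
c=cv2.resize(s['color'][:,:,::-1][250:300,310:390],(480,300),interpolation=cv2.INTER_CUBIC);d=cv2.resize(t['color'][:,:,::-1][200:245,230:302],(480,300),interpolation=cv2.INTER_CUBIC)
cv2.imwrite('pics/c13.png',np.vstack([c,d]))
q=np.array([480.8,80.6]);yaw=1.6946
u=np.array([np.cos(yaw),np.sin(yaw)]);v=np.array([-u[1],u[0]]);print((st['eef_pos'][:2]-q)@u,(st['eef_pos'][:2]-q)@v)
```

```text
[464.9150913  196.39961535  35.33170001] [-1.57066577e+00  9.21553091e-04 -1.44407421e+00] [ 0.97570155  0.2040792  -2.24038254]
116.87488777622184 1.4635047597307387
```

View pics/c13.png

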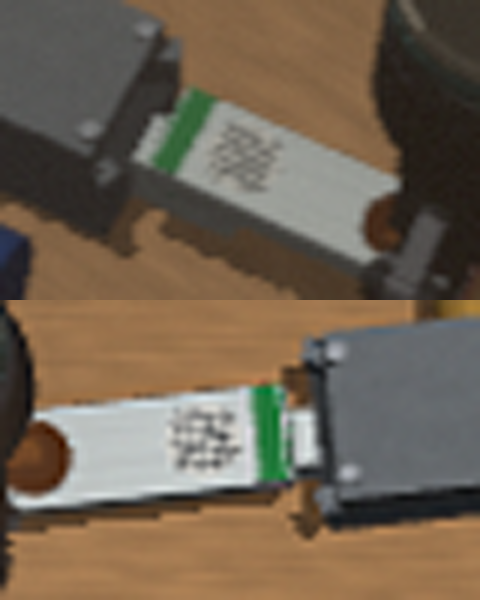

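Emit:
{"name": "servo_tool", "arguments": {"increments": [{"dx": 0.17, "dy": 0, "dz": 0.05, "ax": 0, "ay": 0, "az": 0, "claw": 1}, {"dx": 0.17, "dy": 0, "dz": 0.05, "ax": 0, "ay": 0, "az": 0, "claw": 1}, {"dx": 0.23, "dy": -0.5, "dz": 0.05, "ax": 0, "ay": 0, "az": 0, "claw": 1}, {"dx": 0.29, "dy": -1.0, "dz": 0.05, "ax": 0, "ay": 0, "az": 0, "claw": 1}, {"dx": 0.35, "dy": -1.5, "dz": 0.05, "ax": 0, "ay": 0, "az": 0, "claw": 1}, {"dx": 0.42, "dy": -2.0, "dz": 0.05, "ax": 0, "ay": 0, "az": 0, "claw": 1}, {"dx": 0.42, "dy": -2.0, "dz": 0.05, "ax": 0, "ay": 0, "az": 0, "claw": 1}]}}

```text
clock: 16.42
eef_pos: [469.4, 173.6, 35.9]
tool_rot: [-1.571, -0.001, -1.447]
force: [-1.0, -0.2, -2.0]
width: 34.3
```

```bash
cat > chk.py <<'E'
from h import *
import sys
n=sys.argv[1]
s=snap('scene','scene'+n);t=snap('top','top'+n);st=read_state();print(st['eef_pos'],st['tool_rot'],st['force'],st['width'])
c=cv2.resize(s['color'][:,:,::-1][250:300,310:390],(480,300),interpolation=cv2.INTER_CUBIC);d=cv2.resize(t['color'][:,:,::-1][200:245,230:302],(480,300),interpolation=cv2.INTER_CUBIC)
cv2.imwrite(f'pics/c{n}.png',np.vstack([c,d]))
q=np.array([480.8,80.6]);yaw=1.6946
u=np.array([np.cos(yaw),np.sin(yaw)]);v=np.array([-u[1],u[0]]);print((st['eef_pos'][:2]-q)@u,(st['eef_pos'][:2]-q)@v)
E
python3 chk.py 14
```

```text
[469.19677594 175.01712942  35.84809494] [-1.57083352e+00  5.15064475e-05 -1.44581128e+00] [ 0.49664471 -0.14758703 -1.96407738] 33.96111273775096
95.12732589042406 -0.14493535145414588
```

View pics/c14.png

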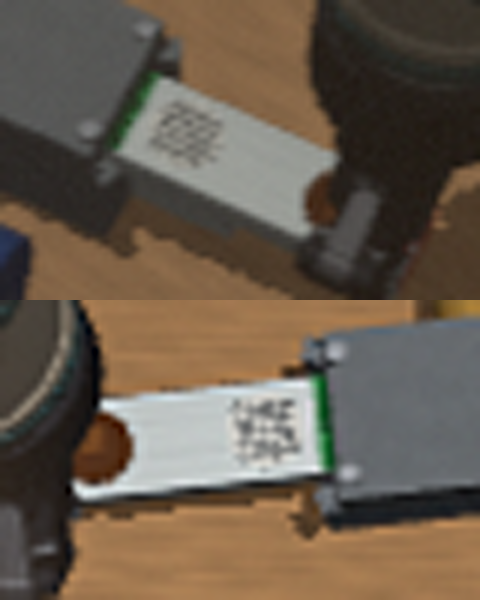

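Emit:
{"name": "servo_tool", "arguments": {"increments": [{"dx": 0.1, "dy": -0.8, "dz": 0, "ax": 0, "ay": 0, "az": 0, "claw": 1}, {"dx": 0.2, "dy": -1.6, "dz": 0, "ax": 0, "ay": 0, "az": 0, "claw": 1}, {"dx": 0.3, "dy": -2.4, "dz": 0, "ax": 0, "ay": 0, "az": 0, "claw": 1}, {"dx": 0.37, "dy": -3, "dz": 0, "ax": 0, "ay": 0, "az": 0, "claw": 1}, {"dx": 0.37, "dy": -3, "dz": 0, "ax": 0, "ay": 0, "az": 0, "claw": 1}]}}

```text
clock: 16.93
eef_pos: [473.2, 143.0, 35.9]
tool_rot: [-1.571, -0.001, -1.448]
force: [0.3, -0.0, -2.4]
width: 34.1
```

Emit:
{"name": "servo_tool", "arguments": {"increments": [{"dx": 0.1, "dy": -0.8, "dz": 0, "ax": 0, "ay": 0, "az": 0, "claw": 1}, {"dx": 0.2, "dy": -1.6, "dz": 0, "ax": 0, "ay": 0, "az": 0, "claw": 1}, {"dx": 0.3, "dy": -2.4, "dz": 0, "ax": 0, "ay": 0, "az": 0, "claw": 1}, {"dx": 0.4, "dy": -3.2, "dz": 0, "ax": 0, "ay": 0, "az": 0, "claw": 1}, {"dx": 0.45, "dy": -3.7, "dz": 0, "ax": 0, "ay": 0, "az": 0, "claw": 1}, {"dx": 0.45, "dy": -3.7, "dz": 0, "ax": 0, "ay": 0, "az": 0, "claw": 1}]}}

```text
clock: 17.43
eef_pos: [477.6, 107.4, 35.9]
tool_rot: [-1.57, 0.0, -1.446]
force: [0.7, 0.9, -1.0]
width: 34.6
```

```bash
python3 chk.py 15; python3 -c "
from h import *
snap('wrist','wrist15')"
```

```text
[477.35785338 108.12775458  35.82195059] [-1.57075387e+00 -5.79812603e-05 -1.44542113e+00] [ 0.67161032  0.62971092 -2.98003167] 34.051548037120384
27.74212274333961 0.016463037082474995
```

View pics/wrist15.png

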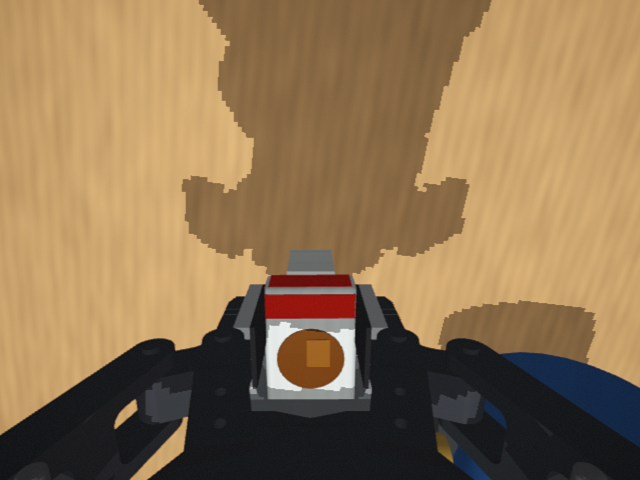

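View pics/c15.png

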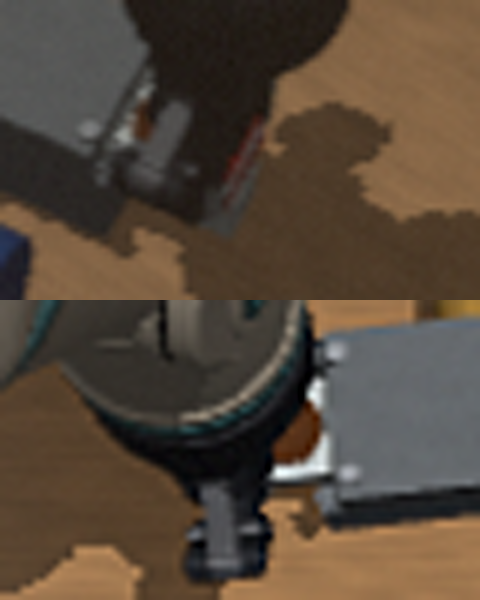

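Emit:
{"name": "servo_tool", "arguments": {"increments": [{"dx": 0, "dy": 0, "dz": 0, "ax": 0, "ay": 0, "az": 0, "claw": 0.1}, {"dx": 0, "dy": 0, "dz": 0, "ax": 0, "ay": 0, "az": 0, "claw": -0.3}, {"dx": 0, "dy": 0, "dz": 0, "ax": 0, "ay": 0, "az": 0, "claw": -0.3}, {"dx": -0.12, "dy": 1, "dz": 0, "ax": 0, "ay": 0, "az": 0, "claw": -0.3}, {"dx": -0.3, "dy": 2.5, "dz": 0, "ax": 0, "ay": 0, "az": 0, "claw": -0.3}, {"dx": -0.5, "dy": 4, "dz": 0, "ax": 0, "ay": 0, "az": 0, "claw": -0.3}, {"dx": -0.5, "dy": 4, "dz": 0, "ax": 0, "ay": 0, "az": 0, "claw": -0.3}]}}

```text
clock: 18.17
eef_pos: [471.4, 153.1, 35.7]
tool_rot: [-1.571, 0.003, -1.439]
force: [-0.0, 1.1, -0.5]
width: 55.5
```

Emit:
{"name": "servo_tool", "arguments": {"increments": [{"dx": 0, "dy": 0, "dz": 0, "ax": 0, "ay": 0, "az": 0, "claw": 1}, {"dx": 0, "dy": 0, "dz": -0.25, "ax": 0, "ay": 0, "az": 0, "claw": 1}, {"dx": 0, "dy": 0, "dz": -0.25, "ax": 0, "ay": 0, "az": 0, "claw": 1}, {"dx": 0, "dy": 0, "dz": -0.25, "ax": 0, "ay": 0, "az": 0, "claw": 1}, {"dx": 0, "dy": 0, "dz": -0.25, "ax": 0, "ay": 0, "az": 0, "claw": 1}, {"dx": 0, "dy": 0, "dz": -0.25, "ax": 0, "ay": 0, "az": 0, "claw": 1}]}}

```text
clock: 18.67
eef_pos: [472.4, 147.9, 33.3]
tool_rot: [-1.571, -0.0, -1.446]
force: [-0.3, -0.0, 0.4]
width: 0.2
```

```bash
python3 chk.py 16; python3 -c "
from h import *
snap('wrist','wrist16')"
```

```text
[472.36385397 148.15565656  33.32590899] [-1.57081359e+00 -2.05559142e-05 -1.44540578e+00] [-0.21385588 -0.33414814  0.62811035] 0.026632816745650163
68.0803527819665 0.02928728944396821
```

View pics/wrist16.png

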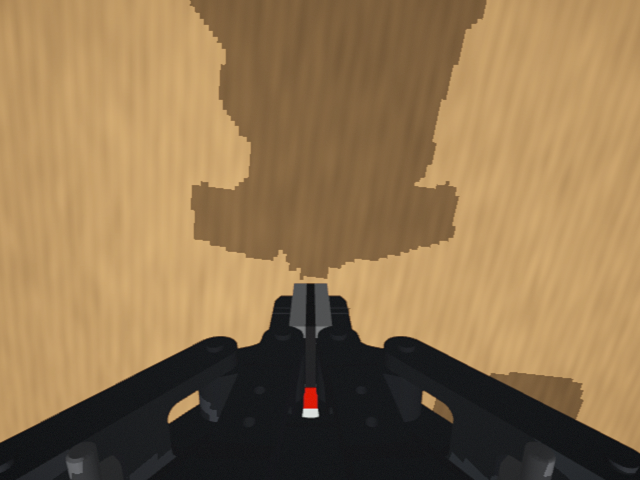

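View pics/c16.png

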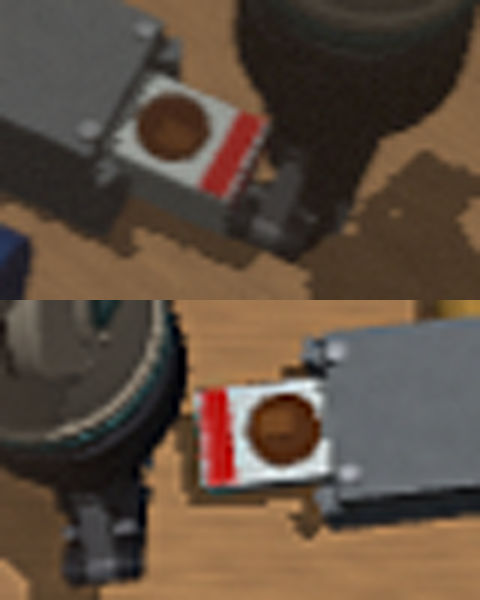

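Emit:
{"name": "servo_tool", "arguments": {"increments": [{"dx": 0.1, "dy": -0.8, "dz": 0, "ax": 0, "ay": 0, "az": 0, "claw": 1}, {"dx": 0.2, "dy": -1.5, "dz": 0, "ax": 0, "ay": 0, "az": 0, "claw": 1}, {"dx": 0.25, "dy": -2.0, "dz": 0, "ax": 0, "ay": 0, "az": 0, "claw": 1}, {"dx": 0.31, "dy": -2.5, "dz": 0, "ax": 0, "ay": 0, "az": 0, "claw": 1}, {"dx": 0.37, "dy": -3.0, "dz": 0, "ax": 0, "ay": 0, "az": 0, "claw": 1}, {"dx": 0.43, "dy": -3.5, "dz": 0, "ax": 0, "ay": 0, "az": 0, "claw": 1}, {"dx": 0.43, "dy": -3.5, "dz": 0, "ax": 0, "ay": 0, "az": 0, "claw": 1}]}}

```text
clock: 19.4
eef_pos: [476.5, 113.5, 33.4]
tool_rot: [-1.571, 0.001, -1.445]
force: [0.2, 3.1, -1.4]
width: 0.2
```

Emit:
{"name": "servo_tool", "arguments": {"increments": [{"dx": 0.06, "dy": -0.5, "dz": 0, "ax": 0, "ay": 0, "az": 0, "claw": 1}, {"dx": 0.12, "dy": -1.0, "dz": 0, "ax": 0, "ay": 0, "az": 0, "claw": 1}, {"dx": 0.19, "dy": -1.5, "dz": 0, "ax": 0, "ay": 0, "az": 0, "claw": 1}, {"dx": 0.19, "dy": -1.5, "dz": 0, "ax": 0, "ay": 0, "az": 0, "claw": 1}]}}

```text
clock: 19.73
eef_pos: [478.5, 98.5, 33.4]
tool_rot: [-1.571, 0.001, -1.445]
force: [-0.4, 3.1, 0.2]
width: -0.1
```

```bash
python3 chk.py 17
```

```text
[478.47030124  98.55607572  33.35917226] [-1.57082150e+00  3.60420231e-04 -1.44498228e+00] [-0.9784415   2.76992957  0.91651918] -0.23134426316808918
18.10633090241663 0.0945138728467165
```

View pics/c17.png

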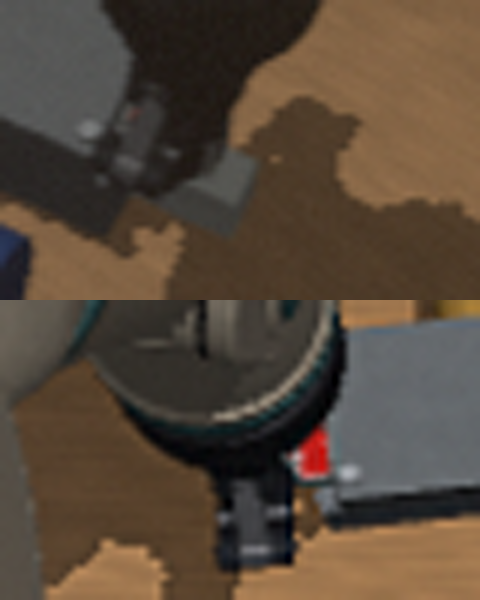

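Emit:
{"name": "servo_tool", "arguments": {"increments": [{"dx": 0.02, "dy": -0.2, "dz": 0, "ax": 0, "ay": 0, "az": 0, "claw": 1}, {"dx": 0.05, "dy": -0.4, "dz": 0, "ax": 0, "ay": 0, "az": 0, "claw": 1}, {"dx": 0.06, "dy": -0.5, "dz": 0, "ax": 0, "ay": 0, "az": 0, "claw": 1}, {"dx": 0.06, "dy": -0.5, "dz": 0, "ax": 0, "ay": 0, "az": 0, "claw": 1}]}}

```text
clock: 20.17
eef_pos: [478.9, 94.6, 33.4]
tool_rot: [-1.571, 0.001, -1.444]
force: [-1.2, 5.7, 1.3]
width: -0.0
```

Emit:
{"name": "servo_tool", "arguments": {"increments": [{"dx": 0.02, "dy": -0.15, "dz": 0, "ax": 0, "ay": 0, "az": 0, "claw": 1}, {"dx": 0.02, "dy": -0.2, "dz": 0, "ax": 0, "ay": 0, "az": 0, "claw": 1}, {"dx": 0.02, "dy": -0.2, "dz": 0, "ax": 0, "ay": 0, "az": 0, "claw": 1}]}}

```text
clock: 20.42
eef_pos: [478.9, 94.3, 33.4]
tool_rot: [-1.571, 0.003, -1.442]
force: [-1.0, 9.4, 1.2]
width: -0.2
```

Emit:
{"name": "servo_tool", "arguments": {"increments": [{"dx": 0.02, "dy": -0.2, "dz": 0, "ax": 0, "ay": 0, "az": 0, "claw": 1}, {"dx": 0.04, "dy": -0.3, "dz": 0, "ax": 0, "ay": 0, "az": 0, "claw": 1}, {"dx": 0.04, "dy": -0.3, "dz": 0, "ax": 0, "ay": 0, "az": 0, "claw": 1}, {"dx": 0.04, "dy": -0.3, "dz": 0, "ax": 0, "ay": 0, "az": 0, "claw": 1}]}}

```text
clock: 20.75
eef_pos: [478.9, 94.2, 33.4]
tool_rot: [-1.572, 0.007, -1.44]
force: [-1.6, 14.1, 2.6]
width: -0.4
```

Firm stop. I'll back off, rise clear and check.

Emit:
{"name": "servo_tool", "arguments": {"increments": [{"dx": -0.2, "dy": 1.5, "dz": 0, "ax": 0, "ay": 0, "az": 0, "claw": 1}, {"dx": -0.5, "dy": 4, "dz": 0, "ax": 0, "ay": 0, "az": 0, "claw": 1}, {"dx": -0.7, "dy": 6, "dz": 3, "ax": 0, "ay": 0, "az": 0, "claw": 1}, {"dx": -0.7, "dy": 8, "dz": 7, "ax": 0, "ay": 0, "az": 0, "claw": 1}, {"dx": -0.7, "dy": 10, "dz": 11, "ax": 0, "ay": 0, "az": 0, "claw": 1}, {"dx": -0.7, "dy": 12, "dz": 14, "ax": 0, "ay": 0, "az": 0, "claw": 1}, {"dx": -0.7, "dy": 12, "dz": 15, "ax": 0, "ay": 0, "az": 0, "claw": 1}, {"dx": -0.7, "dy": 12, "dz": 15, "ax": 0, "ay": 0, "az": 0, "claw": 1}]}}

```text
clock: 21.42
eef_pos: [474.7, 209.8, 186.1]
tool_rot: [-1.564, 0.001, -1.443]
force: [0.1, -1.4, -0.4]
width: -0.1
```

Run:
```python
from h import *
a=snap('top','top18'); b=snap('scene','scene18')
a=a['color'][:,:,::-1][170:250,245:375]; b=b['color'][:,:,::-1][215:335,215:365]
cv2.imwrite('pics/a18.png',np.vstack([cv2.resize(x,(600,h),interpolation=cv2.INTER_CUBIC)[:300] for x,h in((a,369),(b,480))]))
print(read_state()['eef_pos'],read_state()['force'])
```

```text
[472.3892037  207.29466669 182.9377271 ] [ 0.38163696 -0.28037083 -0.1895104 ]
```

View pics/a18.png

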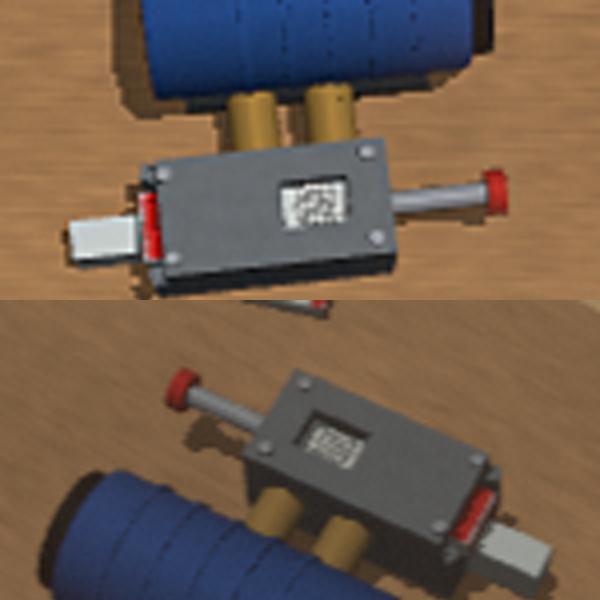

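View pics/scene18.png

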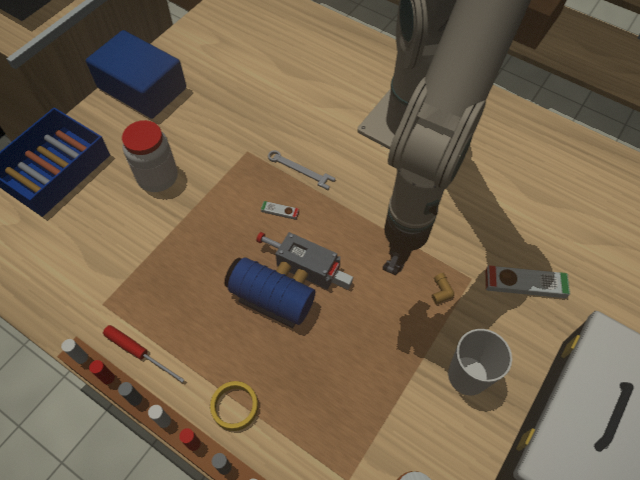

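The clean screen shows in the window. The red end is flush at the mouth, and the knob is back at its starting pixel (about 354.8 in the top view, before and after). The jars and elbow have not moved.

```bash
python3 -c "
from cell import *
print(finish_job())"
```

```text
the job is handed in; nothing more can be done
None
```

I did the job in the order asked and handed it in at about 21.5 s of robot time:
1. I pushed the ejector plunger in to its stop, which read about 15 N.
2. I drew the slide out by its green end.
3. I laid it on the bench, took it by the red end and turned it end for end.
4. I put it back green end first and pushed it to a firm stop. There the tool no longer moved and the force rose to 14 N.

**Last checks:**
- **Slide:** the clean white screen shows in the roof window. By the tool's position, the red end stands about 3 mm out of the mouth.
- **Plunger:** the knob is back at its starting pixel in the top view.
- **Bystanders:** the jars and the elbow look unmoved by eye.
- **Arm:** it is clear of everything.

**Less certain or not ideal:**
- When I laid the slide down I released it about 12 mm above the bench, so it dropped that far. It landed flat.
- My position estimates for the pump's centre line differed by 2–4 mm between cameras and contact. I corrected for that during insertion, and the slide went in without any notable side force.

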